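# Pack away the paints: dropper bottles into the clip rack, mixing cups into the holder

### The job

Clear up after the painting session so that the rack can be carried off: press every loose dropper bottle sideways, upright, into a free spring clip of the plywood rack, one to a clip and fully home so that it stands on the rack's base, and nest the three white mixing cups one in another, upright, in the rack's round wooden cup holder. The cups are thin, so hold them gently; leave the bottle that is already in the rack clipped there, and leave the other things alone.

Things in the scene. Friction and masses are not known exactly. Their poses are not given: they have to be found in the camera images.
- rack: plywood paint rack, fixed, 66 mm deep, 376 mm long. Origin on the worktop under the middle of a row of six black C clips 46 mm apart along y; x points to its back: bottles go in from the open front, along its +x. Base board 6 mm thick, x -36 to +30 mm; back board behind the clips (front face at x = 13 mm), 48 mm high; end cheeks 34 mm high. A round wooden cup holder stands at its +y end.
- holder (a point): cup holder on the rack: turned wooden ring 58 mm across, its top 30 mm above the worktop, with a tapered bore that matches the cups (32 mm wide at the bottom, 41 mm at the top). The point is on its axis, on the base board (6 mm above the worktop), where a cup's foot comes to rest. 66 mm from the nearest clip.
- clip0 (a point): clip 1 of 6 from the rack's -y end: the point on top of the base board (6 mm above the worktop) where the centre of a bottle's foot stands when home. Each clip has two sprung jaws, 31 to 43 mm above the worktop; mouth 19 mm wide at rest, flared lips reach 17 mm in front of the clip point and 17 mm to each side.
- clip1 (a point): clip 2 of 6 from the rack's -y end: the point on top of the base board (6 mm above the worktop) where the centre of a bottle's foot stands when home. An upright bottle is pushed in along the rack's +x with about 5 to 8 N: the jaws spread, then close round it and it stands against the back board.
- clip2 (a point): clip 3 of 6 from the rack's -y end: the point on top of the base board (6 mm above the worktop) where the centre of a bottle's foot stands when home. A bottle up to about 5 mm off to the side is led in by the lips. A firm pull of about 14 N towards the front brings a bottle out again.
- clip3 (a point): clip 4 of 6 from the rack's -y end: the point on top of the base board (6 mm above the worktop) where the centre of a bottle's foot stands when home. Each clip has two sprung jaws, 31 to 43 mm above the worktop; mouth 19 mm wide at rest, flared lips reach 17 mm in front of the clip point and 17 mm to each side.
- clip4 (a point): clip 5 of 6 from the rack's -y end: the point on top of the base board (6 mm above the worktop) where the centre of a bottle's foot stands when home. An upright bottle is pushed in along the rack's +x with about 5 to 8 N: the jaws spread, then close round it and it stands against the back board.
- clip5 (a point): clip 6 of 6 from the rack's -y end: the point on top of the base board (6 mm above the worktop) where the centre of a bottle's foot stands when home. A bottle up to about 5 mm off to the side is led in by the lips. A firm pull of about 14 N towards the front brings a bottle out again.
- dropper_green: dropper bottle, dark green with black cap: round body 26 mm across from foot to 45 mm up, sloping shoulder, cap 18 mm across from 57 to 70 mm, then tapering to a blunt point at 84 mm; 30 g. Origin at the centre of its foot, z up along the bottle. Stands loose on the worktop (may be absent).
- dropper_crimson: dropper bottle, dark red with black cap: round body 26 mm across from foot to 45 mm up, sloping shoulder, cap 18 mm across from 57 to 70 mm, then tapering to a blunt point at 84 mm; 30 g. Origin at the centre of its foot, z up along the bottle. Stands loose on the worktop (may be absent).
- dropper_blue: dropper bottle, blue with black cap: round body 26 mm across from foot to 45 mm up, sloping shoulder, cap 18 mm across from 57 to 70 mm, then tapering to a blunt point at 84 mm; 30 g. Origin at the centre of its foot, z up along the bottle. Stands loose on the worktop (may be absent).
- dropper_grey: dropper bottle, grey with black cap: round body 26 mm across from foot to 45 mm up, sloping shoulder, cap 18 mm across from 57 to 70 mm, then tapering to a blunt point at 84 mm; 30 g. Origin at the centre of its foot, z up along the bottle. Stands loose on the worktop (may be absent).
- dropper_red: dropper bottle, bright red with red cap: round body 26 mm across from foot to 45 mm up, sloping shoulder, cap 18 mm across from 57 to 70 mm, then tapering to a blunt point at 84 mm; 30 g. Origin at the centre of its foot, z up along the bottle. Stands loose on the worktop (may be absent).
- cream_a: dropper bottle, cream with white cap: round body 26 mm across from foot to 45 mm up, sloping shoulder, cap 18 mm across from 57 to 70 mm, then tapering to a blunt point at 84 mm; 30 g. Origin at the centre of its foot, z up along the bottle. If present it already stands in clip 1 and stays there (just one of three cream bottles is present).
- cream_b: dropper bottle, cream with white cap: round body 26 mm across from foot to 45 mm up, sloping shoulder, cap 18 mm across from 57 to 70 mm, then tapering to a blunt point at 84 mm; 30 g. Origin at the centre of its foot, z up along the bottle. If present it already stands in clip 3 and stays there (just one of three cream bottles is present).
- cream_c: dropper bottle, cream with white cap: round body 26 mm across from foot to 45 mm up, sloping shoulder, cap 18 mm across from 57 to 70 mm, then tapering to a blunt point at 84 mm; 30 g. Origin at the centre of its foot, z up along the bottle. If present it already stands in clip 5 and stays there (just one of three cream bottles is present).
- cup_a: thin white mixing cup, 44 mm high, 16 g: foot 29 mm across, wall tapering out to 43 mm, upright collar 46 mm across from 37 to 44 mm; mouth 44 mm wide. Origin at the centre of its foot, z up. The three are alike. Let down into the holder or another cup it centres itself; in a cup its foot rests 13 mm above that cup's foot. It creases if the fingers squeeze it with over 15 N a side (30 N in all).
- cup_b: thin white mixing cup, 44 mm high, 16 g: foot 29 mm across, wall tapering out to 43 mm, upright collar 46 mm across from 37 to 44 mm; mouth 44 mm wide. Origin at the centre of its foot, z up. The three are alike. Let down into the holder or another cup it centres itself; in a cup its foot rests 13 mm above that cup's foot. It creases if the fingers squeeze it with over 15 N a side (30 N in all).
- cup_c: thin white mixing cup, 44 mm high, 16 g: foot 29 mm across, wall tapering out to 43 mm, upright collar 46 mm across from 37 to 44 mm; mouth 44 mm wide. Origin at the centre of its foot, z up. The three are alike. Let down into the holder or another cup it centres itself; in a cup its foot rests 13 mm above that cup's foot. It creases if the fingers squeeze it with over 15 N a side (30 N in all).
- marker: blue and white marker pen, 135 mm long, lying; to be left alone. Origin at its middle, on the underside.
- jar_brown: small paint jar with brown cap, 35 mm across, 41 mm high; to be left alone. Origin at its middle, on the underside.
- airbrush_spare: silver airbrush lying on its side, 142 mm long, up to 31 mm high; to be left alone. Origin at its middle, on the underside.
- tweezers: steel tweezers, 116 mm, lying; to be left alone. Origin at its middle, on the underside.
There are look-alikes about, which are no part of the job. What is shaped like the cup_a but yellow is not meant.

How it is judged:
By the outcome, as a careful person would: the job done as asked, in the order asked, and still so for the second after the job is handed in, with the robot touching nothing.
Of dropper_green, dropper_crimson, dropper_blue, dropper_grey, dropper_red only 3 to 5 are there at a start; the rules pass over those that are not, and their reading is None.
Of cream_a, cream_b, cream_c only 1 to 1 are there at a start; the rules pass over those that are not, and their reading is None.
At some moment in a run one of cup_a, cup_b, cup_c may be knocked a few centimetres aside while the robot is not near it.
It also fails if it takes over 210 s, if anything falls off the work surface, if the arm or the gripper's body presses on something with over 40 N, if the wrist force passes 120 N, or if a joint passes its speed limit or range.

### The arm

A 6-joint arm with a two-finger parallel gripper is mounted at the origin on a cart in front of the work surface, level with it; the furniture and walls round the work are solid. World frame = base frame: x ahead of the robot, y to its left, z up, the work surface at z = 0. Lengths are in m, angles in rad, forces in N, time in s.
With the tool pointing down it reaches from about 0.35 to 0.85 m from the base axis. Payload 8.1 kg.
Tool frame: the origin (TCP) lies at the very end of the fingers, on their centre line; the grasp point (between the pads) lies 19 mm behind it; z points along the fingers, y is the line along which they close (so a half turn about z gives the same grasp; the last joint's range is limited). The gripper opens to 93 mm and grips with 3 to 60 N. Pads are 15 mm wide; open, the fingers measure 128 mm over their backs; the gripper's body (75 mm by 188 mm) begins 65 mm behind the grasp point.
Start: joints at [1.261, 0.13, 1.488, -0, 1.523, -0.085], TCP at [0.134, 0.585, 0.219] pointing down, gripper open.
Joint ranges: [-2.96, 2.96], [-0.89, 2.26], [0.02, 2.5], [-1.34, 4.48], [0, 2.73], [-2.66, 2.66]. Speed limits (rad/s): [2.39, 2.39, 2.79, 3.14, 3.14, 3.14].

### API

Orientations are given as [roll, pitch, yaw] about the fixed x, y, z axes, in that order (R = Rz(yaw) Ry(pitch) Rx(roll)).
In Python, from plant import arm gives the robot as it stands.
- The arm moves only by the tool arm_command, never from a script. Its argument "series" is a list of rows, each a list of 5 numbers: the closure in counts, from 0 (fully open) to 255 (shut), then the shift along the tool's x, y, z in cm, then the turn about the tool's z in degrees. In form: [[gripper, dx, dy, dz, spin], ...]. A call has 1 to 10 rows; each row is the pose to reach, as a shift and turn from the pose commanded when the call began, along the tool's axes at that moment; what a row does not reach only later rows make up. A row lasts 1/12 s, in which the tool goes at most 41.7 mm and 7.16 degrees, less where a joint would pass 70% of its speed; a pose out of reach is approached as far as the arm can. A call with a gripper value outside its range is refused whole. The fingers move at their own pace and stop on an object; "squeeze" is the grip in N (left out, the last holds). Time passes only in rows, so rows that repeat a pose let the fingers close. It gives the time, the measured TCP pose, the force, the opening and the grip force at its end, in the units of the state.
- arm.get_obs(): the state, without advancing time (a new reading comes with each control period).
- arm.get_image(name): name is "scene" or "top" or "wrist"; returns the picture (384x512x3 uint8, red, green, blue); there is no depth.
- arm.calibration(name): a dict with "K" (3x3 intrinsics, pixels), "world_to_cam" (4x4, takes a point from world to camera coordinates); the wrist camera has in their place "mount" (4x4, takes a point from camera to tool coordinates, whose origin is the TCP and whose axes are the flange's). Camera axes: x right, y down, z forward; pixel columns grow to the right and rows downward; lengths in m; the calibration is good to about 2 mm. A picture is of the moment at which its call begins: read the wrist's pose just before it. calibration takes no time and is no camera call.
- arm.close_job(): hands the job in; it is judged then, once.
The state is a dict: "clock": time; "qpos": joint angles; "joint_vel": joint speeds; "joint_efforts": joint torques, N m; "tool_pos": TCP position; "tcp_rot": TCP orientation; "contact_force": force on the tool from outside, world axes, zero at the start; "torque": the same for the moment, N m; "width": finger opening in m; "grasp_force": force on a finger pad.
Only numpy, scipy, OpenCV 4.12 (cv2) and the standard library are available. Lean on these libraries where they do the work, as an engineer would, in place of code of your own. Each camera call takes 0.05 s, during which the arm holds its last target. There are 200 camera calls.

## Working session

There is one attempt and no reset: what is moved stays moved. The work goes in short steps, Python scripts to look and compute and a tool call to move; the robot and the scene stay as the last step left them, time stands still between calls to the robot, and variables do not carry over. Pictures are saved under pics/ and viewed, at most 14 in all, crops included, and the job is handed in when it is done.

Besides the shell and the picture viewer there is one more tool, called after "Call:" in YAML: its name, and indented under it one key for each argument. arm_command: Moves the arm, as the interface text tells. Its arguments: {"type":"object","properties":{"series":{"type":"array"},"squeeze":{"type":"number"}},"required":["series"]}

```bash
mkdir -p pics; ls; python3 - <<'E'
from plant import arm
import cv2,numpy as np
print(arm.get_obs())
for n in("scene","top"):
    im=arm.get_image(n); cv2.imwrite(f"pics/{n}0.png",im[:,:,::-1]); c=arm.calibration(n); print(n,c["K"].tolist(),np.round(c["world_to_cam"],4).tolist())
print(arm.calibration("wrist"))
E
```

```text
pics
{'clock': 0.0, 'qpos': array([ 1.26055639e+00,  1.31118007e-01,  1.48925469e+00,  4.81076278e-06,
        1.52298766e+00, -8.54330459e-02]), 'joint_vel': array([-3.72693688e-05, -8.54925643e-04, -8.04504250e-04, -5.96908805e-04,
        8.60348979e-04,  2.57601854e-04]), 'joint_efforts': array([ 4.46831864e-04, -5.59828949e+01, -4.91762209e+01,  7.66908936e-02,
        3.51572118e-02, -3.31378010e-05]), 'tool_pos': array([0.1335775 , 0.58437568, 0.21762672]), 'tcp_rot': array([-3.13983181e+00, -1.55623887e-04,  2.91678539e+00]), 'contact_force': array([-0.4449562 ,  1.04289748,  0.05893096]), 'torque': array([ 0.02031381, -0.03071571, -0.01510239]), 'grasp_force': 0.0, 'width': 0.092839196411515}
scene [[385.0506772588897, 0.0, 251.7948983242431], [0.0, 385.0506772588897, 189.68965138528523], [0.0, 0.0, 1.0]] [[0.737, -0.6759, 0.0023, -0.216], [-0.4144, -0.4546, -0.7884, 0.35], [0.534, 0.5801, -0.6151, 0.5703], [0.0, 0.0, 0.0, 1.0]]
top [[420.5674640942509, 0.0, 254.5099443332118], [0.0, 420.5674640942509, 187.9219870075574], [0.0, 0.0, 1.0]] [[-0.0211, -0.9995, -0.0223, 0.2488], [-0.9961, 0.0229, -0.0852, 0.5022], [0.0857, 0.0204, -0.9961, 1.1564], [0.0, 0.0, 0.0, 1.0]]
{'K': array([[343.19880975,   0.        , 252.25388322],
       [  0.        , 343.19880975, 194.04305105],
       [  0.        ,   0.        ,   1.        ]]), 'mount': array([[-2.76891043e-04, -9.66651716e-01, -2.56094481e-01,
         7.11329378e-02],
       [ 9.99999876e-01, -3.73495328e-04,  3.28585337e-04,
         2.01774323e-04],
       [-4.13277673e-04, -2.56094359e-01,  9.66651700e-01,
        -1.66442800e-01],
       [ 0.00000000e+00,  0.00000000e+00,  0.00000000e+00,
         1.00000000e+00]])}
```

View pics/scene0.png

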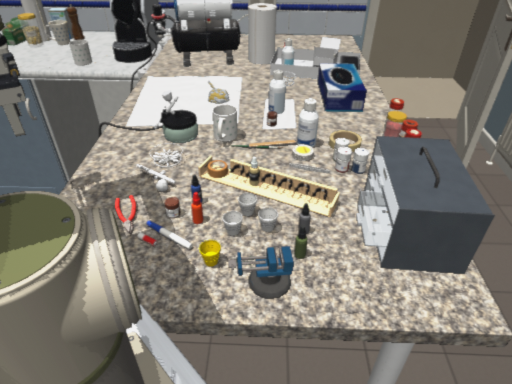

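View pics/top0.png

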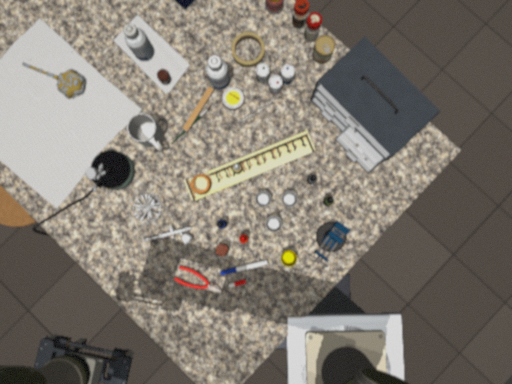

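The scene view shows bottles at blue (196,186), red (197,208), grey/black (304,218) and green (301,245), with white cups at (233,224), (248,205) and (268,220). The holder is at (218,168) and a bottle is already clipped at (254,172). Possible mix-ups are the yellow cup (210,252), the white jars (343,158) and (361,160), and the brown jar (172,206).

```bash
python3 - <<'E'
import cv2
a=cv2.imread("pics/top0.png")[125:270,180:345]
b=cv2.imread("pics/scene0.png")[150:270,150:345]
cv2.imwrite("pics/ct.png",cv2.resize(a,(660,580),interpolation=cv2.INTER_CUBIC))
cv2.imwrite("pics/cs.png",cv2.resize(b,(780,480),interpolation=cv2.INTER_CUBIC))
E
```

```text
(no output)
```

View pics/ct.png

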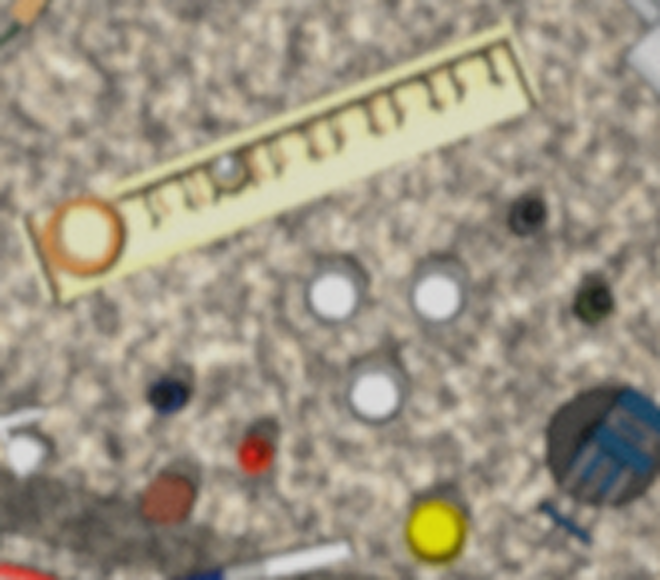

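View pics/cs.png

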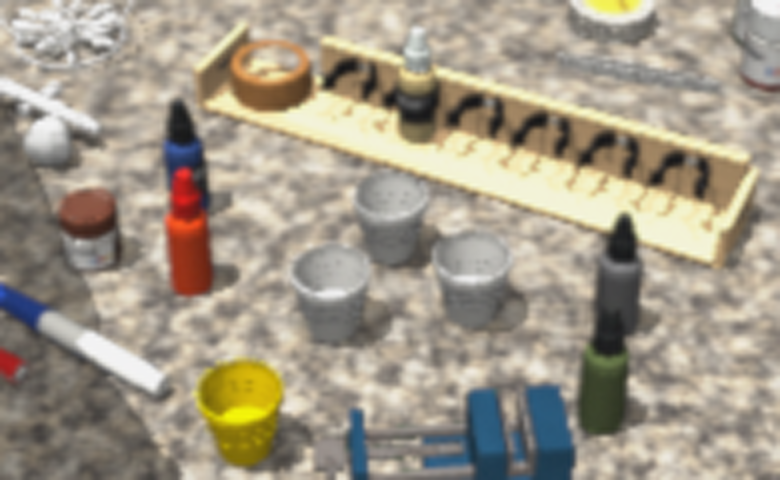

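In the crops, the clipped cream bottle is in clip 5 (second from the holder). The loose bottles are blue, red, grey and green, with no crimson. The three white cups are at top pixels (263,199), (289,199) and (274,224), and the yellow decoy is at (289,257).

```bash
cat > h.py <<'E'
import numpy as np,cv2
from plant import arm
from scipy.spatial.transform import Rotation as R
def cam(name,obs=None):
    c=arm.calibration(name)
    if name!="wrist": T=np.linalg.inv(c["world_to_cam"])
    else:
        o=obs or arm.get_obs(); T=np.eye(4); T[:3,:3]=R.from_euler("xyz",o["tcp_rot"]).as_matrix(); T[:3,3]=o["tool_pos"]; T=T@c["mount"]
    return c["K"],T
def cast(px,z,kt):
    K,T=kt; d=T[:3,:3]@np.linalg.solve(K,[px[0],px[1],1]); o=T[:3,3]; return o+d*(z-o[2])/d[2]
def proj(p,kt):
    K,T=kt; q=K@(T[:3,:3].T@(np.asarray(p)-T[:3,3])); return q[:2]/q[2]
def snap(name,f):
    o=arm.get_obs(); im=arm.get_image(name)[:,:,::-1].copy(); cv2.imwrite("pics/"+f,im); return im,cam(name,o)
def go(p,yaw=None,s=None):
    """shift in tool cm and spin deg from present pose to TCP p with finger-closing axis (tool y) along world angle yaw"""
    o=s or arm.get_obs(); M=R.from_euler("xyz",o["tcp_rot"]).as_matrix()
    d=M.T@(np.asarray(p)-o["tool_pos"])*100
    sp=0
    if yaw is not None:
        cur=np.arctan2(M[1,1],M[0,1]); a=(yaw-cur+np.pi/2)%np.pi-np.pi/2; sp=-np.degrees(a)  # tool z down
    print("shift",np.round(d,2),"spin",round(float(sp),1),"q6",round(float(o["qpos"][5]),2))
E
python3 - <<'E'
from h import *
k=cam("top"); f=lambda c,z:np.round(cast((180+c[0]/4,125+c[1]/4),z,k),3)
for n,c,z in [("FL",(60,303),.006),("FR",(535,103),.03),("BL",(25,220),.034),("BR",(505,25),.034),("hold",(83,236),.03),("cream",(228,165),.09),
 ("blue",(166,394),.084),("red",(256,456),.084),("grey",(530,212),.084),("green",(597,297),.084),("c1",(334,294),.04),("c2",(437,296),.04),("c3",(376,393),.04),("yel",(436,528),.04),("vise",(605,445),.03)]: print(n,f(c,z))
o=arm.get_obs(); print(R.from_euler("xyz",o["tcp_rot"]).as_matrix().round(2))
E
```

```text
FL [0.476 0.409 0.006]
FR [0.608 0.069 0.03 ]
BL [0.533 0.428 0.034]
BR [0.663 0.089 0.034]
hold [0.522 0.388 0.03 ]
cream [0.561 0.282 0.09 ]
blue [0.41  0.326 0.084]
red [0.368 0.267 0.084]
grey [0.525 0.082 0.084]
green [0.468 0.039 0.084]
c1 [0.476 0.213 0.04 ]
c2 [0.473 0.142 0.04 ]
c3 [0.408 0.186 0.04 ]
yel [0.315 0.147 0.04 ]
vise [0.369 0.029 0.03 ]
[[-0.97  0.22 -0.  ]
 [ 0.22  0.97 -0.  ]
 [ 0.   -0.   -1.  ]]
```

```bash
python3 - <<'E'
from h import *
go((0.46,0.24,0.28),np.radians(111.2))
E
```

```text
shift [-39.5  -26.3   -6.19] spin -34.1 q6 -0.09
```

Call:
arm_command:
  series:
    - [0,-3.3,-2.2,-0.5,-4]
    - [0,-6.6,-4.4,-1,-8]
    - [0,-9.9,-6.6,-1.5,-12]
    - [0,-13.2,-8.8,-2,-16]
    - [0,-16.5,-11,-2.5,-20]
    - [0,-19.8,-13.2,-3,-24]
    - [0,-23.1,-15.4,-3.5,-28]
    - [0,-26.4,-17.6,-4.5,-32]
    - [0,-29.5,-19.8,-5.5,-34]
    - [0,-32,-21.5,-6.2,-34]

```text
clock: 0.93
tool_pos: [0.3992, 0.3017, 0.2812]
tcp_rot: [-3.141, 0.0, -2.771]
contact_force: [0.6, 0.2, -0.5]
width: 0.093
grasp_force: 0.0
```

```bash
python3 - <<'E'
from h import *
print(arm.get_obs()["tool_pos"],np.degrees(arm.get_obs()["tcp_rot"]))
go((0.46,0.24,0.28),np.radians(111.2))
E
```

```text
[0.39918179 0.30169048 0.28123672] [-1.79972353e+02  2.28688049e-02 -1.58790904e+02]
shift [-3.44 -7.95  0.13] spin 0.0 q6 -1.4
```

Call:
arm_command:
  series:
    - [0,-1.5,-4,0,0]
    - [0,-3.4,-8,0,0]
    - [0,-3.4,-8,0,0]
    - [0,-3.4,-8,0,0]

```text
clock: 1.27
tool_pos: [0.4594, 0.2396, 0.2799]
tcp_rot: [-3.141, -0.001, -2.777]
contact_force: [-0.7, 1.1, 0.4]
width: 0.0929
grasp_force: 0.0
```

```bash
python3 - <<'E'
from h import *
im,k=snap("wrist","w1.png")
cv2.imwrite("pics/w1b.png",cv2.resize(im,(800,600),interpolation=cv2.INTER_CUBIC))
np.save("k1.npy",np.array(k,dtype=object),allow_pickle=True)
E
```

```text
(no output)
```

View pics/w1b.png

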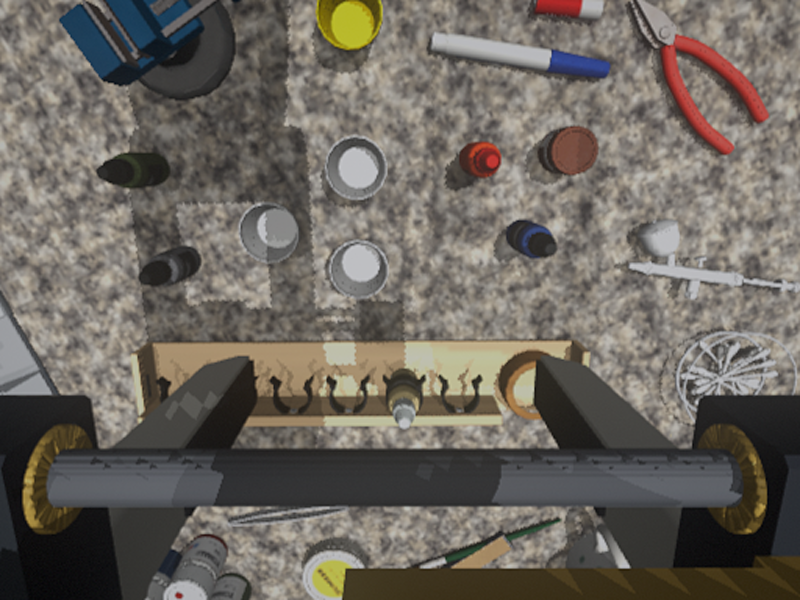

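The wrist view (800x600 pixels) shows cup rims at (356,168), (270,232) and (358,269). Bottle tips are at green (103,170), grey (148,276), red (491,160) and blue (548,247). Clips are at (292,395), (348,395) and (461,392), the cream bottle is at (404,415), and the rack's front edge runs from (137,350) to (587,344).

```bash
python3 - <<'E'
from h import *
k=tuple(np.load("k1.npy",allow_pickle=True)); k=(np.array(k[0],float),np.array(k[1],float))
f=lambda c,z:cast((c[0]/1.5625,c[1]/1.5625),z,k)
for n,c,z in [("cup",(356,168),.044),("cup",(270,232),.044),("cup",(358,269),.044),("green",(103,170),.082),("grey",(148,276),.082),("red",(491,160),.082),("blue",(548,247),.082),
("clip3 jaws",(292,395),.043),("clip4",(348,395),.043),("clip6",(461,392),.043),("cream tip",(404,420),.088),("FLc",(137,350),.006),("FRc",(587,344),.006),("backtop L",(240,427),.048),("backtop R",(502,422),.048)]: print(n,f(c,z).round(4))
# bottle masks in the image, body via colour
E
```

```text
cup [0.4071 0.1905 0.044 ]
cup [0.4739 0.146  0.044 ]
cup [0.4769 0.2172 0.044 ]
green [0.4664 0.0372 0.082 ]
grey [0.5255 0.0826 0.082 ]
red [0.3694 0.2739 0.082 ]
blue [0.4083 0.3332 0.082 ]
clip3 jaws [0.5945 0.2025 0.043 ]
clip4 [0.5783 0.2451 0.043 ]
clip6 [0.543  0.3302 0.043 ]
cream tip [0.5617 0.2868 0.088 ]
FLc [0.6206 0.0622 0.006 ]
FRc [0.4763 0.4254 0.006 ]
backtop L [0.6342 0.1717 0.048 ]
backtop R [0.5537 0.3702 0.048 ]
```

```bash
cat >> h.py <<'E'
U=np.array([-0.3746,0.9272,0]); X=np.array([0.9272,0.3746,0]); YAW=np.radians(112)
C5=np.array([0.561,0.2868,0.006])
def clip(i,dx=0,z=0): return C5+U*0.046*(i-5)+X*dx+[0,0,z]
E
python3 - <<'E'
from h import *
go((0.525,0.082,0.14),YAW)
E
```

```text
shift [ -0.55 -17.24  13.99] spin -1.0 q6 -1.55
```

Call:
arm_command:
  series:
    - [100,-0.1,-3.2,2,-1]
    - [100,-0.2,-6.4,4,-1]
    - [100,-0.4,-9.6,6,-1]
    - [100,-0.5,-12.8,8,-1]
    - [100,-0.5,-15.5,10,-1]
    - [100,-0.5,-17.2,12,-1]
    - [100,-0.5,-17.2,13.9,-1]
    - [100,-0.5,-17.2,13.9,-1]
    - [100,-0.5,-17.2,13.9,-1]
  squeeze: 40

```text
clock: 2.07
tool_pos: [0.5233, 0.0844, 0.1406]
tcp_rot: [3.14, -0.003, -2.754]
contact_force: [0.8, 0.3, 0.7]
width: 0.0568
grasp_force: 0.0
```

```bash
python3 - <<'E'
from h import *
im,k=snap("wrist","w2.png")
go((0.525,0.082,0.039),YAW)
for p in[(0.525,0.082,0.084),(0.525,0.082,0.0)]: print(proj(p,k))
E
```

```text
shift [ 0.04 -0.26 10.31] spin 0.2 q6 -1.9
[247.3647367  211.93910704]
[248.47608221 184.14624124]
```

View pics/w2.png

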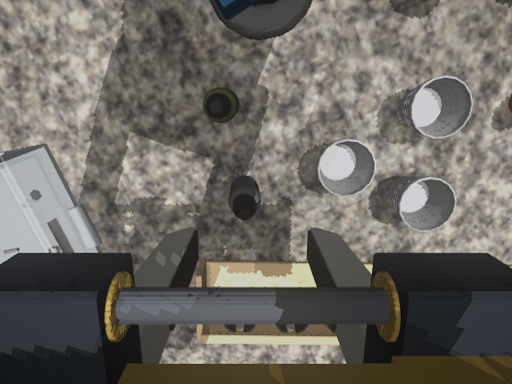

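The wrist view shows the grey tip at (244,207), about 3 mm toward the robot from my estimate. Green is at (220,105), and the cups are clear of both.

Call:
arm_command:
  series:
    - [100,0.3,-0.4,2.5,0]
    - [100,0.3,-0.4,5,0]
    - [100,0.3,-0.4,7.5,0]
    - [100,0.3,-0.4,9.3,0]
    - [100,0.3,-0.4,10.3,0]
    - [100,0.3,-0.4,10.3,0]
    - [220,0.3,-0.4,10.3,0]
    - [220,0.3,-0.4,10.3,0]
    - [220,0.3,-0.4,10.3,0]
    - [220,0.3,-0.4,10.3,0]
  squeeze: 40

```text
clock: 2.95
tool_pos: [0.5249, 0.0783, 0.0402]
tcp_rot: [-3.141, 0.002, -2.755]
contact_force: [-1.1, -0.8, 0.0]
width: 0.0347
grasp_force: 0.0
```

Call:
arm_command:
  series:
    - [220,0,0,0,0]
    - [220,0,0,0,0]
    - [220,0,0,0,0]
    - [220,0,0,0,0]

```text
clock: 3.28
tool_pos: [0.5244, 0.0782, 0.0394]
tcp_rot: [-3.141, 0.001, -2.756]
contact_force: [0.1, 0.2, 5.8]
width: 0.0234
grasp_force: 40.0
```

```bash
python3 - <<'E'
from h import *
go(clip(1,-0.045,0.075),YAW); go(clip(1,-0.045,0.0395),YAW)
E
```

```text
shift [-6.72 -0.44 -4.15] spin 0.1 q6 -1.91
shift [-6.71 -0.44 -0.6 ] spin 0.1 q6 -1.91
```

Closed width is 23.4 mm with an upward force, so the pads are on the sloping shoulder. I'll regrip on the cylindrical cap with the fingers closing along the rack's x. That pushes positively and clears the neighbouring clips.

Call:
arm_command:
  series:
    - [100,0,0,0,0]
    - [100,0,0,0,0]
    - [100,0,0,-0.3,0]
    - [100,0,0,-0.7,0]
    - [100,0,0,-0.7,7]
    - [100,0,0,-0.7,14]
    - [100,0,0,-0.7,21]
    - [100,0,0,-0.7,28]
    - [100,0,0,-0.7,35]
    - [100,0,0,-0.7,42]
  squeeze: 60

```text
clock: 4.12
tool_pos: [0.5236, 0.0781, 0.0458]
tcp_rot: [-3.142, -0.0, 2.789]
contact_force: [0.5, -0.4, 0.6]
width: 0.0565
grasp_force: 0.0
```

Call:
arm_command:
  series:
    - [100,0,0,0,7]
    - [100,0,0,0,14]
    - [100,0,0,0,21]
    - [100,0,0,0,28]
    - [100,0,0,0,35]
    - [100,0,0,0,42]
    - [100,0,0,0,48]
    - [100,0,0,0,48]
    - [240,0,0,0,48]
    - [240,0,0,0,48]

```text
clock: 4.95
tool_pos: [0.5236, 0.0781, 0.0458]
tcp_rot: [-3.142, 0.0, 1.961]
contact_force: [0.0, -0.5, 0.1]
width: 0.0474
grasp_force: 0.0
```

Call:
arm_command:
  series:
    - [240,0,0,0,0]
    - [240,0,0,0,0]
    - [240,0,0,0,0]
    - [240,0,0,0,0]
    - [240,0,0,0,0]
    - [240,0,0,0,0]

```text
clock: 5.45
tool_pos: [0.5236, 0.0781, 0.0456]
tcp_rot: [-3.141, -0.0, 1.957]
contact_force: [0.5, 0.3, 0.2]
width: 0.022
grasp_force: 59.6
```

```bash
sed -i 's/YAW=np.radians(112)/YAW=np.radians(22)/' h.py; python3 - <<'E'
from h import *
print(arm.get_obs()["tool_pos"])
go(clip(1,-0.05,0.085),YAW); go(clip(1,-0.045,0.0465),YAW)
E
```

```text
[0.52360337 0.07811633 0.04561101]
shift [-0.47  6.28 -4.54] spin 0.1 q6 -0.34
shift [-0.47  6.78 -0.69] spin 0.1 q6 -0.34
```

Call:
arm_command:
  series:
    - [160,0,0,0,0]
    - [160,0,0,-0.3,0]
    - [160,0,0,-1.0,0]
    - [160,0,0,-1.0,0]
    - [250,0,0,-1.0,0]
    - [250,0,0,-1.0,0]
    - [250,0,0,-1.0,0]
    - [250,0,0,-1.0,0]
    - [250,0,0,-1.0,0]
    - [250,0,0,-1.0,0]

```text
clock: 6.28
tool_pos: [0.5238, 0.0781, 0.0557]
tcp_rot: [3.141, 0.0, 1.957]
contact_force: [0.8, 0.0, 1.6]
width: 0.0156
grasp_force: 60.3
```

```bash
python3 - <<'E'
from h import *
o=arm.get_obs();print(o["tool_pos"],o["width"],o["grasp_force"])
im,k=snap("wrist","w3.png")
go(clip(1,-0.05,0.085),YAW); go(clip(1,-0.045,0.0565),YAW)
E
```

```text
[0.52376942 0.07812412 0.0557386 ] 0.01561861525846089 60.29307163088333
shift [-0.46  6.27 -3.53] spin 0.1 q6 -0.33
shift [-0.46  6.77 -0.68] spin 0.1 q6 -0.33
```

View pics/w3.png

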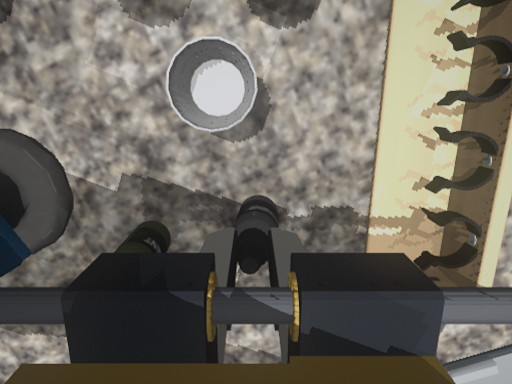

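The wrist view shows grey held by the cap. Clip mouths have their lips at (435,215)/(425,262), (440,132)/(432,185) and (455,40)/(447,97). I'll check the clip estimates against these.

```bash
python3 - <<'E'
from h import *
k=cam("wrist")
for i,c in [(1,(430,238)),(2,(436,158)),(3,(451,69))]:
    p=cast(c,.043,k); d=p-clip(i); print(i,p.round(4),"along y",round(d@U*1000,1),"along x",round(d@X*1000,1))
for c in[(367,250),(395,0)]: p=cast(c,.006,k);d=p-clip(1);print("front edge x",d@X*1000)
E
```

```text
1 [0.6163 0.1139 0.043 ] along y 2.9 along x -13.5
2 [0.5968 0.1545 0.043 ] along y 2.0 along x -16.3
3 [0.5814 0.1959 0.043 ] along y 0.1 along x -15.1
front edge x -34.62922417135002
front edge x -32.12696779716345
```

Call:
arm_command:
  series:
    - [250,0,0,-1,0]
    - [250,-0.1,0.5,-2,0]
    - [250,-0.3,3.5,-2,0]
    - [250,-0.3,6.2,-2,0]
    - [250,-0.3,6.4,-1.2,0]
    - [250,-0.3,6.6,-0.7,0]
    - [250,-0.3,6.6,-0.7,0]
    - [250,-0.3,7.2,-0.7,0]
    - [250,-0.3,7.8,-0.7,0]
    - [250,-0.3,8.3,-0.7,0]

```text
clock: 7.17
tool_pos: [0.6021, 0.1067, 0.0632]
tcp_rot: [3.141, 0.0, 1.957]
contact_force: [-0.7, -0.2, -1.1]
width: 0.0156
grasp_force: 60.3
```

Call:
arm_command:
  series:
    - [250,0,0.5,0,0]
    - [250,0,1.0,0,0]
    - [250,0,1.5,0,0]
    - [250,0,2.0,0,0]
    - [250,0,2.4,0,0]
    - [250,0,2.8,0,0]
    - [250,0,3.0,0,0]
    - [250,0,3.1,0,0]
    - [250,0,3.1,0,0]

```text
clock: 7.92
tool_pos: [0.6297, 0.1178, 0.0626]
tcp_rot: [-3.139, 0.0, 1.957]
contact_force: [-4.0, -4.8, 4.4]
width: 0.0158
grasp_force: 60.0
```

```bash
python3 - <<'E'
from h import *
o=arm.get_obs();print(o["tool_pos"],o["width"],o["grasp_force"],o["contact_force"],o["torque"])
d=o["tool_pos"]-clip(1); print(d@X*1000,d@U*1000,d[2])
im,k=snap("wrist","w4.png")
E
```

```text
[0.62970866 0.1178241  0.06259006] 0.01576710613631522 59.95098590061389 [-4.0296699  -4.75555241  4.42762315] [-1.01274785  1.28840889  0.00974881]
0.40829429905425363 1.591886990185479 0.05659006282621596
```

View pics/w4.png

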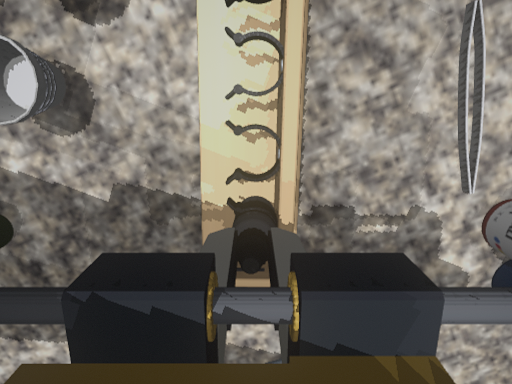

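The grey bottle is in clip 1's mouth with its body at column ~255, level with the clip 2 ring centre (~258). I'll push a bit further and watch for the force to rise against the back board.

Call:
arm_command:
  series:
    - [250,0,0.1,0,0]
    - [250,0,0.2,0,0]
    - [250,0,0.3,0,0]
    - [250,0,0.3,0,0]
    - [250,0,0.3,0,0]

```text
clock: 8.38
tool_pos: [0.6313, 0.1186, 0.0622]
tcp_rot: [-3.137, -0.0, 1.957]
contact_force: [-9.4, -5.8, 5.1]
width: 0.0153
grasp_force: 60.1
```

```bash
python3 - <<'E'
from h import *
o=arm.get_obs();f=o["contact_force"]
d=o["tool_pos"]-clip(1); print(d@X*1000,d@U*1000,d[2],"F",f@X,f@U,f[2])
E
```

```text
2.2044194713158953 1.7255108760806894 0.05616154902276032 F -10.905543336186458 -1.8132524650228092 5.093467296375785
```

Call:
arm_command:
  series:
    - [250,0,-0.1,0,0]
    - [160,0,-0.1,0,0]
    - [160,0,-0.1,0,0]
    - [160,0,-0.1,0,0]
    - [160,0,-0.1,-1,0]
    - [160,0,-0.1,-4,0]
    - [160,0,-0.5,-7,0]
    - [160,0,-4,-9,0]
    - [160,0,-6,-9,0]
    - [160,0,-6,-9,0]

```text
clock: 9.22
tool_pos: [0.5767, 0.0962, 0.1554]
tcp_rot: [3.139, 0.001, 1.957]
contact_force: [-0.9, 0.8, -0.4]
width: 0.035
grasp_force: 0.0
```

```bash
python3 - <<'E'
from h import *
im,k=snap("wrist","w5.png")
b,_=snap("scene","s5.png")
a=cv2.resize(im[180:384,150:450],(600,408)); b=cv2.resize(b[150:260,220:350],(520,440),interpolation=cv2.INTER_CUBIC)
cv2.imwrite("pics/w5s.png",np.hstack([cv2.resize(im,(400,300)),cv2.resize(b,(400,300))]))
go((0.467,0.038,0.13),YAW); 
E
```

```text
shift [ -1.28 -12.5    2.35] spin 0.1 q6 -0.31
```

View pics/w5s.png

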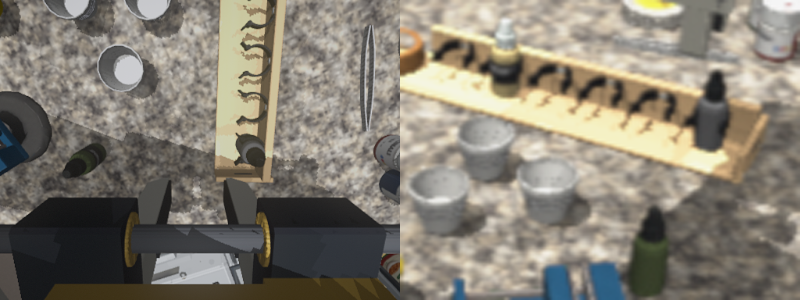

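In the scene crop, cream has its tip at (504,20) and foot at (504,96); grey has its tip at (713,73) and foot at (711,150). I'll compare depths in the rack frame, with cream as the reference for home.

```bash
python3 - <<'E'
from h import *
k=cam("scene")
im=cv2.imread("pics/s5.png"); cv2.imwrite("pics/z5.png",cv2.resize(im[158:215,245:350],(800,434),interpolation=cv2.INTER_CUBIC))
for n,i,t,f in [("cream",5,(104,20),(104,96)),("grey",1,(313,73),(311,150))]:
    for p,z in((t,.088),(f,.006)):
        q=cast((220+p[0]*.325,150+p[1]*110/300),z,k)-clip(i); print(n,z,(q@X*1000).round(1),(q@U*1000).round(1))
E
```

```text
cream 0.088 1.1 -0.9
cream 0.006 -7.5 -5.5
grey 0.088 -5.1 1.4
grey 0.006 -8.6 -7.7
```

View pics/z5.png

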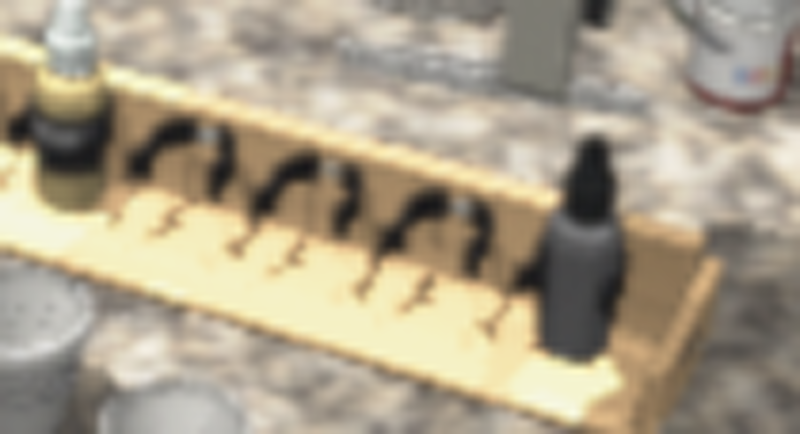

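```bash
python3 - <<'E'
from h import *
go(clip(1,-0.056,0.07)+U*.0017,YAW);go(clip(1,-0.05,0.014)+U*.0017,YAW);go(clip(1,-0.036,0.014)+U*.0017,YAW)
E
```

```text
shift [ 0.01 -0.07  7.78] spin 0.1 q6 -0.31
shift [1.000e-02 5.200e-01 1.338e+01] spin 0.1 q6 -0.31
shift [1.000e-02 1.920e+00 1.338e+01] spin 0.1 q6 -0.31
```

Call:
arm_command:
  series:
    - [255,0,0,3,0]
    - [255,0,0,6,0]
    - [255,0,0,9,0]
    - [255,0,0,11.5,0]
    - [255,0,0,13.4,0]
    - [255,0,0.4,13.4,0]
    - [255,0,0.8,13.4,0]
    - [255,0,1.2,13.4,0]
    - [255,0,1.6,13.4,0]
    - [255,0,1.9,13.4,0]

```text
clock: 10.15
tool_pos: [0.5975, 0.1045, 0.0208]
tcp_rot: [3.138, 0.001, 1.957]
contact_force: [0.1, 0.3, 0.1]
width: 0.0003
grasp_force: 0.0
```

Call:
arm_command:
  series:
    - [255,0,0.2,0,0]
    - [255,0,0.4,0,0]
    - [255,0,0.4,0,0]

```text
clock: 10.4
tool_pos: [0.5996, 0.1057, 0.0193]
tcp_rot: [3.14, 0.0, 1.957]
contact_force: [0.5, 0.9, -0.1]
width: 0.0003
grasp_force: 0.0
```

```bash
python3 - <<'E'
from h import *
o=arm.get_obs();f=o["contact_force"]
d=o["tool_pos"]-clip(1); print(d@X*1000,d@U*1000,d[2],"F",f@X,f@U,f[2])
E
```

```text
-32.04119994688633 1.5931045795738714 0.013301882659144665 F 0.8086710869487523 0.6196779637416586 -0.10650684759926697
```

Call:
arm_command:
  series:
    - [255,0,0.2,0,0]
    - [255,0,0.4,0,0]
    - [255,0,0.6,0,0]
    - [255,0,0.6,0,0]

```text
clock: 10.73
tool_pos: [0.6047, 0.1078, 0.0187]
tcp_rot: [3.141, 0.0, 1.957]
contact_force: [-0.3, 0.4, 0.3]
width: 0.0003
grasp_force: 0.0
```

Call:
arm_command:
  series:
    - [255,0,0.2,0,0]
    - [255,0,0.3,0,0]
    - [255,0,0.3,0,0]

```text
clock: 10.98
tool_pos: [0.6054, 0.1082, 0.0184]
tcp_rot: [-3.137, -0.0, 1.957]
contact_force: [-10.6, -3.3, 8.2]
width: 0.0007
grasp_force: 5.8
```

Call:
arm_command:
  series:
    - [255,0,0.1,0,0]
    - [255,0,0.2,0,0]
    - [255,0,0.2,0,0]

```text
clock: 11.23
tool_pos: [0.6055, 0.1082, 0.0184]
tcp_rot: [-3.133, -0.001, 1.957]
contact_force: [-20.3, -7.5, 18.1]
width: 0.0005
grasp_force: 11.5
```

```bash
python3 - <<'E'
from h import *
o=arm.get_obs();f=o["contact_force"]
d=o["tool_pos"]-clip(1); print(d@X*1000,d@U*1000,d[2],"F",f@X,f@U,f[2])
im,k=snap("wrist","w6.png")
E
```

```text
-25.66703632248658 1.777204624270763 0.012386494069096773 F -21.591965898139737 0.6210826898373203 18.09272673721215
```

View pics/w6.png

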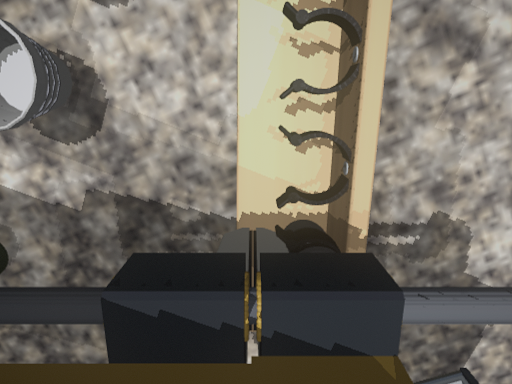

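The closed fingers hit a hard stop at 21 N with no movement, so the bottle is home against the back board. Next I'll press gently on its tip to confirm the foot is on the base.

Call:
arm_command:
  series:
    - [255,0,-0.8,0,0]
    - [255,0,-1.2,-1,0]
    - [255,0,-1.2,-5,0]
    - [255,0,-1.2,-9,0]
    - [255,0,0.5,-9,0]
    - [255,0,2.4,-9,0]
    - [255,0,2.4,-8.2,0]
    - [255,0,2.4,-7.6,0]
    - [255,0,2.4,-7.4,0]
    - [255,0,2.4,-7.4,0]

```text
clock: 12.12
tool_pos: [0.6292, 0.1183, 0.0904]
tcp_rot: [-3.138, -0.001, 1.957]
contact_force: [-0.7, -0.4, -1.2]
width: 0.0003
grasp_force: 0.0
```

Call:
arm_command:
  series:
    - [255,0,0,0.1,0]
    - [255,0,0,0.2,0]
    - [255,0,0,0.2,0]

```text
clock: 12.37
tool_pos: [0.631, 0.1185, 0.0905]
tcp_rot: [-3.141, -0.0, 1.957]
contact_force: [-0.1, 0.0, -0.2]
width: 0.0006
grasp_force: 0.0
```

Call:
arm_command:
  series:
    - [255,0,0,0.1,0]
    - [255,0,0,0.2,0]
    - [255,0,0,0.2,0]

```text
clock: 12.62
tool_pos: [0.632, 0.1187, 0.0895]
tcp_rot: [3.14, 0.001, 1.957]
contact_force: [-0.5, -0.6, 1.8]
width: 0.0007
grasp_force: 1.3
```

The tip is at z≈0.09, so grey stands on the base. Next is green; I'll look from directly above it with the wrist camera, at nadir.

```bash
cat >> h.py <<'E'
def over(p,z): return np.array([p[0],p[1],z])-0.071*U
def nadir(hue,smin=60,vmin=20,f="n.png",vmax=255,r=70):
    im,k=snap("wrist",f); K,T=k; c=T[:3,3]; n=proj([c[0],c[1],0],k); print("nadir px",n.round(0))
    h=cv2.cvtColor(cv2.GaussianBlur(im,(5,5),0),cv2.COLOR_BGR2HSV)
    m=cv2.inRange(h,(hue[0],smin,vmin),(hue[1],255,vmax))
    if hue[0]>hue[1]: m=cv2.inRange(h,(hue[0],smin,vmin),(180,255,vmax))|cv2.inRange(h,(0,smin,vmin),(hue[1],255,vmax))
    m=cv2.morphologyEx(m,cv2.MORPH_OPEN,np.ones((3,3)))
    for q in sorted(cv2.findContours(m,0,2)[0],key=cv2.contourArea)[::-1][:4]:
        (x,y),rad=cv2.minEnclosingCircle(q); a=cv2.contourArea(q)
        if a>40: print((round(x),round(y)),"r",round(rad),"a",a,"z.03",cast((x,y),.03,k).round(4),"z.05",cast((x,y),.05,k).round(4))
    return im,k
E
python3 - <<'E'
from h import *
go(over((.467,.038),.17),YAW)
E
```

```text
shift [ -8.37 -18.33  -8.07] spin 0.1 q6 -0.28
```

Call:
arm_command:
  series:
    - [100,0,0,-3,0]
    - [100,0,-2,-5.5,0]
    - [100,-1.5,-5.5,-7,0]
    - [100,-3,-9,-8,0]
    - [100,-4.5,-12.5,-8,0]
    - [100,-6.5,-15.5,-8,0]
    - [100,-8.4,-18.3,-8,0]
    - [100,-8.4,-18.3,-8,0]
    - [100,-8.4,-18.3,-8,0]

```text
clock: 13.37
tool_pos: [0.4929, -0.0293, 0.169]
tcp_rot: [3.141, 0.0, 1.954]
contact_force: [0.9, -0.5, 0.8]
width: 0.0543
grasp_force: 0.0
```

```bash
python3 - <<'E'
from h import *
im,k=nadir((30,85),50,15,"n1.png")
h=cv2.cvtColor(im,cv2.COLOR_BGR2HSV); n=proj([.467,.038,.05],k); print("exp",n)
x,y=map(int,n); print(h[y-25:y+26:10,x-25:x+26:10].tolist())
E
```

```text
nadir px [252. 103.]
(252, 103) r 15 a 160.0 z.03 [0.4665 0.0367 0.03  ] z.05 [0.4664 0.0367 0.05  ]
exp [253.60576691 101.99289579]
[[[18, 18, 139], [16, 22, 175], [17, 26, 160], [18, 25, 175], [15, 19, 135], [15, 15, 168]], [[19, 18, 154], [19, 34, 167], [14, 21, 135], [10, 21, 110], [16, 25, 154], [19, 24, 178]], [[17, 15, 152], [15, 19, 134], [15, 19, 53], [18, 25, 52], [15, 20, 182], [18, 29, 175]], [[16, 23, 143], [26, 42, 91], [24, 25, 51], [20, 10, 73], [30, 36, 64], [20, 17, 179]], [[18, 18, 174], [18, 37, 139], [40, 80, 96], [36, 57, 67], [15, 27, 75], [19, 17, 168]], [[14, 29, 130], [19, 34, 178], [19, 17, 164], [15, 24, 86], [17, 36, 98], [18, 18, 174]]]
```

```bash
python3 - <<'E'
from h import *
go((.4665,.0368,.056),YAW)
E
```

```text
shift [ 7.06 -0.08 11.3 ] spin 0.0 q6 -0.55
```

Call:
arm_command:
  series:
    - [100,3.5,0,1,0]
    - [100,7,-0.1,2,0]
    - [100,7.1,-0.1,4,0]
    - [100,7.1,-0.1,7.5,0]
    - [100,7.1,-0.1,10.3,0]
    - [100,7.1,-0.1,11.3,0]
    - [180,7.1,-0.1,11.3,0]
    - [250,7.1,-0.1,11.3,0]
    - [250,7.1,-0.1,11.3,0]
    - [250,7.1,-0.1,11.3,0]

```text
clock: 14.25
tool_pos: [0.4677, 0.0374, 0.0578]
tcp_rot: [3.138, 0.001, 1.957]
contact_force: [-0.4, 0.1, -0.2]
width: 0.0345
grasp_force: 0.0
```

Call:
arm_command:
  series:
    - [250,0,0,0,0]
    - [250,0,0,0,0]
    - [250,0,0,0,0]
    - [250,0,0,0,0]
    - [250,0,0,0,0]

```text
clock: 14.67
tool_pos: [0.4666, 0.0373, 0.0565]
tcp_rot: [3.14, 0.001, 1.957]
contact_force: [0.7, -0.2, 5.2]
width: 0.0158
grasp_force: 60.0
```

```bash
python3 - <<'E'
from h import *
o=arm.get_obs(); print(o["tool_pos"],o["width"],o["grasp_force"])
h=o["tool_pos"][2]
for dx in(-.05,-.03,0.003): go(clip(2,dx,h+.0008)+U*.001,YAW)
E
```

```text
[0.46657737 0.03727265 0.05651496] 0.01575917311291158 60.002288644882356
shift [ 5.87 13.11 -0.66] spin 0.1 q6 -0.42
shift [ 5.87 15.11 -0.66] spin 0.1 q6 -0.42
shift [ 5.86 18.41 -0.65] spin 0.1 q6 -0.42
```

Call:
arm_command:
  series:
    - [250,0,0,-1,0]
    - [250,1,2,-2,0]
    - [250,2.2,5,-2,0]
    - [250,3.5,8,-2,0]
    - [250,4.8,11,-2,0]
    - [250,5.9,13.1,-2,0]
    - [250,5.9,13.2,-1,0]
    - [250,5.9,13.4,-0.7,0]
    - [250,5.9,14.2,-0.7,0]
    - [250,5.9,15,-0.7,0]

```text
clock: 15.5
tool_pos: [0.5781, 0.1464, 0.0609]
tcp_rot: [-3.131, -0.001, 1.956]
contact_force: [-16.5, -7.5, 13.9]
width: 0.0154
grasp_force: 60.6
```

Call:
arm_command:
  series:
    - [250,0,0.6,0,0]
    - [250,0,1.1,0,0]
    - [250,0,1.6,0,0]
    - [250,0,2.1,0,0]
    - [250,0,2.5,0,0]
    - [250,0,2.9,0,0]
    - [250,0,3.2,0,0]
    - [250,0,3.4,0,0]
    - [250,0,3.4,0,0]

```text
clock: 16.25
tool_pos: [0.6061, 0.1577, 0.0587]
tcp_rot: [-3.123, -0.002, 1.956]
contact_force: [-19.5, -8.6, 4.2]
width: 0.0212
grasp_force: 60.2
```

```bash
cat >> h.py <<'E'
def st(i):
    o=arm.get_obs();f=o["contact_force"]
    d=o["tool_pos"]-clip(i); print("x",(d@X*1000).round(1),"y",(d@U*1000).round(1),"z",d[2].round(4),"F",(f@X).round(1),(f@U).round(1),f[2].round(1),"w",o["width"])
E
python3 - <<'E'
from h import *
st(2)
E
```

```text
x -6.5 y 1.5 z 0.0527 F -21.3 -0.7 4.2 w 0.021200659900843025
```

The foot caught the board edge and the bottle tilted in the pads. I'll back off; once the foot is free, the squeeze should straighten it.

Call:
arm_command:
  series:
    - [250,0,-0.8,0,0]
    - [250,0,-1.6,0,0]
    - [250,0,-2.4,-0.5,0]
    - [250,0,-3.2,-1,0]
    - [250,0,-3.8,-1.5,0]
    - [250,0,-3.8,-2,0]
    - [250,0,-3.8,-2.5,0]
    - [250,0,-3.8,-2.5,0]
    - [250,0,-3.8,-2.5,0]

```text
clock: 17.0
tool_pos: [0.5796, 0.147, 0.0884]
tcp_rot: [3.14, 0.0, 1.957]
contact_force: [0.0, 0.3, -0.7]
width: 0.0154
grasp_force: 57.2
```

```bash
python3 - <<'E'
from h import *
st(2)
w,_=snap("wrist","w7.png"); b,_=snap("scene","s7.png")
cv2.imwrite("pics/v7.png",np.hstack([cv2.resize(w,(400,300)),cv2.resize(b[150:250,230:350],(400,333),interpolation=cv2.INTER_CUBIC)[:300]]))
E
```

```text
x -35.1 y 1.4 z 0.0824 F 0.1 0.3 -0.7 w 0.015422020913189746
```

View pics/v7.png

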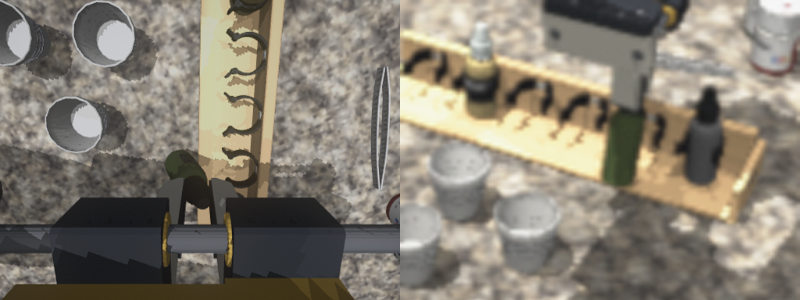

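The wrist view shows green slightly tilted, with its body at (183,163) left of the fingers' centre line. I'll set it down on the worktop in front of the rack and regrip it.

Call:
arm_command:
  series:
    - [250,0,-2,0,0]
    - [250,0,-3.5,0.5,0]
    - [250,0,-3.5,1.5,0]
    - [250,0,-3.5,2.3,0]
    - [250,0,-3.5,2.7,0]
    - [250,0,-3.5,2.9,0]
    - [250,0,-3.5,2.9,0]
    - [250,0,-3.5,2.9,0]

```text
clock: 17.77
tool_pos: [0.5501, 0.134, 0.0633]
tcp_rot: [3.136, 0.002, 1.957]
contact_force: [-9.1, -3.8, 32.4]
width: 0.0154
grasp_force: 65.5
```

Call:
arm_command:
  series:
    - [250,0,0,0.1,0]
    - [250,0,0,0.2,0]
    - [250,0,0,0.2,0]
    - [250,0,0,0.2,0]

```text
clock: 18.1
tool_pos: [0.5512, 0.1341, 0.063]
tcp_rot: [3.134, 0.003, 1.957]
contact_force: [-10.6, -4.1, 42.2]
width: 0.0157
grasp_force: 68.2
```

```bash
python3 - <<'E'
from h import *
st(2)
E
```

```text
x -66.2 y 0.1 z 0.057 F -11.4 0.2 42.2 w 0.01568257661351758
```

Call:
arm_command:
  series:
    - [250,0,0,-0.4,0]
    - [250,0,0,-0.7,0]
    - [250,0,0,-0.7,0]
    - [200,0,0,-0.7,0]
    - [195,0,0,-0.7,0]
    - [185,0,0,-0.7,0]
    - [170,0,0,-0.7,0]
    - [160,0,0,-0.7,0]
    - [160,0,0,-0.7,0]
  squeeze: 10

```text
clock: 18.85
tool_pos: [0.5462, 0.1338, 0.0634]
tcp_rot: [-3.141, -0.0, 1.957]
contact_force: [0.1, 0.1, 0.3]
width: 0.0341
grasp_force: 0.0
```

Call:
arm_command:
  series:
    - [160,0,0,0.4,0]
    - [160,0,0,0.7,0]
    - [160,0,0,0.7,0]
    - [200,0,0,0.7,0]
    - [250,0,0,0.7,0]
    - [250,0,0,0.7,0]
    - [250,0,0,0.7,0]
    - [250,0,0,0.7,0]
  squeeze: 60

```text
clock: 19.52
tool_pos: [0.5464, 0.1337, 0.0573]
tcp_rot: [-3.141, 0.0, 1.957]
contact_force: [-2.4, -1.2, 8.8]
width: 0.0168
grasp_force: 59.2
```

```bash
python3 - <<'E'
from h import *
st(2)
w,_=snap("wrist","w8.png"); b,_=snap("scene","s8.png")
cv2.imwrite("pics/v8.png",np.hstack([cv2.resize(w,(400,300)),cv2.resize(b[150:250,230:350],(400,333),interpolation=cv2.INTER_CUBIC)[:300]]))
# dark/green mask between fingers, no picture needed
h=cv2.cvtColor(cv2.GaussianBlur(w,(5,5),0),cv2.COLOR_BGR2HSV); m=cv2.inRange(h,(28,50,15),(85,255,200)); ys,xs=np.nonzero(m); print(len(xs),np.median(xs) if len(xs) else 0,np.median(ys) if len(ys) else 0)
w=cv2.imread("pics/w7.png");h=cv2.cvtColor(cv2.GaussianBlur(w,(5,5),0),cv2.COLOR_BGR2HSV); m=cv2.inRange(h,(28,50,15),(85,255,200)); ys,xs=np.nonzero(m); print(len(xs),np.median(xs),np.median(ys))
E
```

```text
x -70.9 y 1.5 z 0.0513 F -2.7 -0.2 8.8 w 0.01681566231122263
1127 233.0 216.0
1370 236.0 211.0
```

```bash
python3 - <<'E'
from h import *
w=cv2.imread("pics/w8.png");h=cv2.cvtColor(cv2.GaussianBlur(w,(5,5),0),cv2.COLOR_BGR2HSV); m=cv2.inRange(h,(28,45,10),(85,255,220))
k=cam("wrist"); o=arm.get_obs(); t=o["tool_pos"]
ys,xs=np.nonzero(m)
for y in range(185,250,8):
    r=xs[ys==y]; print(y,len(r),(r.min(),r.max()) if len(r) else "")
for z in(0,.045):
    b=np.array([t[0],t[1],z]); print(z,[proj(b+s,k).round(0).tolist() for s in (0*U,.013*U,.013*X,-.013*X)])
E
```

```text
185 0 
193 0 
201 15 (np.int64(216), np.int64(230))
209 36 (np.int64(212), np.int64(247))
217 48 (np.int64(213), np.int64(260))
225 42 (np.int64(217), np.int64(265))
233 7 (np.int64(264), np.int64(373))
241 0 
249 0 
0 [[252.0, 211.0], [253.0, 193.0], [271.0, 211.0], [233.0, 211.0]]
0.045 [[253.0, 235.0], [253.0, 213.0], [276.0, 235.0], [229.0, 235.0]]
```

Green still leans, with its foot about 15 mm to the front. I'll stand it up by moving the cap back over the foot under a light grip, then open wide and check.

Call:
arm_command:
  series:
    - [250,0,0,0,0]
    - [250,0,0,0,0]
    - [250,0,-0.3,0.1,0]
    - [250,0,-0.6,0.1,0]
    - [250,0,-0.9,0.1,0]
    - [250,0,-1.2,0.1,0]
    - [250,0,-1.5,0,0]
    - [250,0,-1.5,0,0]
    - [250,0,-1.5,0,0]
  squeeze: 5

```text
clock: 20.37
tool_pos: [0.532, 0.128, 0.0563]
tcp_rot: [-3.141, -0.0, 1.957]
contact_force: [-0.2, 0.9, 0.6]
width: 0.0172
grasp_force: 5.0
```

```bash
cat > g.py <<'E'
from h import *
st(2)
w,k=snap("wrist","w9.png");h=cv2.cvtColor(cv2.GaussianBlur(w,(5,5),0),cv2.COLOR_BGR2HSV); m=cv2.inRange(h,(28,45,10),(85,255,220))
t=arm.get_obs()["tool_pos"]; ys,xs=np.nonzero(m)
for y in range(185,250,8):
    r=xs[ys==y]; r=r[abs(r-252)<70]; print(y,len(r),(r.min(),r.max()) if len(r) else "")
for z in(0,.045):
    b=np.array([t[0],t[1],z]); print(z,[proj(b+s,k).round(0).tolist() for s in (0*U,.013*U,.013*X,-.013*X)])
E
python3 g.py
```

```text
x -86.3 y 1.6 z 0.0503 F 0.2 0.9 0.6 w 0.017210002934916646
185 0 
193 0 
201 11 (np.int64(234), np.int64(244))
209 17 (np.int64(231), np.int64(253))
217 37 (np.int64(231), np.int64(267))
225 42 (np.int64(230), np.int64(271))
233 6 (np.int64(236), np.int64(269))
241 0 
249 0 
0 [[253.0, 211.0], [253.0, 193.0], [272.0, 211.0], [234.0, 211.0]]
0.045 [[253.0, 236.0], [253.0, 214.0], [276.0, 236.0], [229.0, 236.0]]
```

Upright again: the green mask spans 231–271, centred on 253. I'll regrip firmly and insert with more foot clearance.

Call:
arm_command:
  series:
    - [160,0,0,0,0]
    - [160,0,0,0,0]
    - [160,0,0,0,0]
    - [255,0,0,0,0]
    - [255,0,0,0,0]
    - [255,0,0,0,0]
    - [255,0,0,0,0]
    - [255,0,0,0,0]
    - [255,0,0,-0.8,0]
    - [255,0,0,-1.2,0]
  squeeze: 60

```text
clock: 21.25
tool_pos: [0.5326, 0.1282, 0.0695]
tcp_rot: [3.141, 0.0, 1.957]
contact_force: [0.8, -0.1, -0.5]
width: 0.0159
grasp_force: 60.0
```

Call:
arm_command:
  series:
    - [255,0,1.5,0,0]
    - [255,0,3,0,0]
    - [255,0,4,0,0]
    - [255,0,4.5,0.2,0]
    - [255,0,5,0.2,0]
    - [255,0,5.5,0.2,0]
    - [255,0,5.8,0.2,0]
    - [255,0,5.8,0.2,0]

```text
clock: 21.92
tool_pos: [0.5865, 0.1501, 0.0667]
tcp_rot: [3.141, 0.0, 1.957]
contact_force: [0.1, -1.1, -0.4]
width: 0.0158
grasp_force: 60.0
```

```bash
python3 g.py
```

```text
x -27.6 y 1.7 z 0.0607 F -0.3 -1.0 -0.4 w 0.0158320605774199
185 0 
193 1 (np.int64(248), np.int64(248))
201 12 (np.int64(234), np.int64(245))
209 25 (np.int64(231), np.int64(255))
217 35 (np.int64(231), np.int64(265))
225 41 (np.int64(230), np.int64(270))
233 1 (np.int64(267), np.int64(267))
241 0 
249 0 
0 [[252.0, 207.0], [252.0, 189.0], [270.0, 207.0], [234.0, 207.0]]
0.045 [[252.0, 229.0], [252.0, 208.0], [274.0, 229.0], [230.0, 229.0]]
```

Call:
arm_command:
  series:
    - [255,0,0.3,0.2,0]
    - [255,0,0.7,0.3,0]
    - [255,0,1.1,0.3,0]
    - [255,0,1.5,0.3,0]
    - [255,0,1.9,0.3,0]
    - [255,0,2.3,0.3,0]
    - [255,0,2.7,0.3,0]
    - [255,0,3.0,0.3,0]
    - [255,0,3.2,0.3,0]
    - [255,0,3.2,0.3,0]

```text
clock: 22.8
tool_pos: [0.6157, 0.1621, 0.0639]
tcp_rot: [-3.14, -0.0, 1.957]
contact_force: [-4.0, -2.5, 3.3]
width: 0.0156
grasp_force: 60.0
```

```bash
python3 g.py
```

```text
x 4.0 y 1.9 z 0.0579 F -4.6 -0.8 3.3 w 0.015623429921914699
185 0 
193 0 
201 0 
209 3 (np.int64(242), np.int64(244))
217 17 (np.int64(243), np.int64(261))
225 34 (np.int64(233), np.int64(270))
233 1 (np.int64(267), np.int64(267))
241 0 
249 0 
0 [[252.0, 208.0], [253.0, 190.0], [271.0, 208.0], [234.0, 208.0]]
0.045 [[252.0, 231.0], [253.0, 210.0], [275.0, 231.0], [230.0, 231.0]]
```

Call:
arm_command:
  series:
    - [255,0,0.2,0,0]
    - [255,0,0.3,0,0]
    - [255,0,0.3,0,0]
    - [255,0,0.3,0,0]

```text
clock: 23.18
tool_pos: [0.6162, 0.1623, 0.0638]
tcp_rot: [-3.136, -0.0, 1.957]
contact_force: [-14.4, -7.2, 12.7]
width: 0.0156
grasp_force: 60.0
```

```bash
python3 -c "
from h import *
st(2)"
```

```text
x 4.5 y 1.9 z 0.0578 F -16.0 -1.3 12.7 w 0.015585428571355307
```

Call:
arm_command:
  series:
    - [255,0,-0.1,0,0]
    - [160,0,-0.2,0,0]
    - [160,0,-0.2,0,0]
    - [160,0,-0.2,0,0]
    - [160,0,-0.2,-2,0]
    - [160,0,-0.2,-4.5,0]
    - [255,0,-0.2,-4.5,0]
    - [255,0,-0.2,-4.5,0]
    - [255,0,-0.2,-4.5,0]
    - [255,0,-0.2,-4.5,0]

```text
clock: 24.02
tool_pos: [0.6161, 0.1624, 0.1074]
tcp_rot: [-3.14, -0.0, 1.957]
contact_force: [-0.9, 0.2, -0.1]
width: 0.0121
grasp_force: 0.0
```

Call:
arm_command:
  series:
    - [255,0,0,0,0]
    - [255,0,0,0.8,0]
    - [255,0,0,1.4,0]
    - [255,0,0,1.7,0]
    - [255,0,0,1.9,0]
    - [255,0,0,2.0,0]
    - [255,0,0,2.0,0]

```text
clock: 24.6
tool_pos: [0.6169, 0.1622, 0.0895]
tcp_rot: [3.142, 0.0, 1.957]
contact_force: [-4.2, -2.2, 9.0]
width: 0.0003
grasp_force: 4.4
```

Call:
arm_command:
  series:
    - [255,0,0,0.1,0]
    - [255,0,0,0.2,0]
    - [255,0,0,0.2,0]

```text
clock: 24.85
tool_pos: [0.6175, 0.1622, 0.0892]
tcp_rot: [3.14, 0.001, 1.957]
contact_force: [-7.5, -3.0, 18.0]
width: 0.0005
grasp_force: 8.9
```

```bash
python3 -c "
from h import *
st(2); go(over((.369,.271),.17),YAW)"
```

```text
x 5.7 y 1.3 z 0.0832 F -8.1 -0.0 18.0 w 0.0004854531773557331
shift [ 12.33 -18.93  -8.12] spin 0.1 q6 -0.21
```

Green is home: hard stop at 0.089, the same height as grey. Red is next.

Call:
arm_command:
  series:
    - [100,0,0,-3,0]
    - [100,1,-1.5,-6,0]
    - [100,3,-4.5,-8,0]
    - [100,5,-7.5,-8.1,0]
    - [100,7,-10.5,-8.1,0]
    - [100,9,-13.5,-8.1,0]
    - [100,11,-16.5,-8.1,0]
    - [100,12.3,-18.9,-8.1,0]
    - [100,12.3,-18.9,-8.1,0]
    - [100,12.3,-18.9,-8.1,0]

```text
clock: 25.68
tool_pos: [0.3944, 0.2054, 0.1674]
tcp_rot: [3.141, 0.0, 1.958]
contact_force: [0.5, 0.1, -0.1]
width: 0.0561
grasp_force: 0.0
```

```bash
python3 - <<'E'
from h import *
im,k=nadir((170,8),120,40,"n2.png"); print(proj((.369,.271,.05),k))
E
```

```text
nadir px [252. 103.]
(248, 12) r 22 a 1092.5 z.03 [0.3377 0.3356 0.03  ] z.05 [0.3397 0.3314 0.05  ]
(255, 101) r 16 a 725.5 z.03 [0.3685 0.274  0.03  ] z.05 [0.3685 0.2739 0.05  ]
(129, 31) r 22 a 607.0 z.03 [0.2532 0.286  0.03  ] z.05 [0.2607 0.2851 0.05  ]
[253.88123829 104.35688357]
```

```bash
python3 - <<'E'
from h import *
go((.3685,.2739,.056),YAW)
E
```

```text
shift [ 7.37  0.08 11.17] spin 0.2 q6 -0.02
```

Call:
arm_command:
  series:
    - [100,3.5,0,1,0]
    - [100,7.4,0.1,2,0]
    - [100,7.4,0.1,4,0]
    - [100,7.4,0.1,7.5,0]
    - [100,7.4,0.1,10.3,0]
    - [100,7.4,0.1,11.2,0]
    - [180,7.4,0.1,11.2,0]
    - [255,7.4,0.1,11.2,0]
    - [255,7.4,0.1,11.2,0]
    - [255,7.4,0.1,11.2,0]

```text
clock: 26.57
tool_pos: [0.3703, 0.2748, 0.0578]
tcp_rot: [3.138, -0.001, 1.956]
contact_force: [-0.9, 0.0, 0.6]
width: 0.0345
grasp_force: 0.0
```

Call:
arm_command:
  series:
    - [255,0,0,0,0]
    - [255,0,0,0,0]
    - [255,0,0,0,0]
    - [255,0,0,0,0]
    - [255,0,0,0,0]

```text
clock: 26.98
tool_pos: [0.3691, 0.2745, 0.0566]
tcp_rot: [3.14, -0.0, 1.957]
contact_force: [-0.4, -1.0, 5.5]
width: 0.0155
grasp_force: 60.0
```

```bash
python3 - <<'E'
from h import *
st(3)
h=arm.get_obs()["tool_pos"][2]; print(h)
go(clip(3,-.06,.04)+U*.001,YAW); go(clip(3,-.03,h+.002)+U*.001,YAW)
# cups on the way?
a=np.array([.3685,.2739,0]);b=clip(3,-.06);b[2]=0;d=(b-a)/np.linalg.norm(b-a)
for c in[(.407,.1905,0),(.474,.144,0),(.477,.216,0)]:
    v=np.array(c)-a; print((v@d).round(3),np.linalg.norm(v-(v@d)*d).round(3))
E
```

```text
x -182.5 y 152.5 z 0.0506 F -0.8 -0.7 5.5 w 0.015491506811484933
0.05661355373197963
shift [-15.18  12.22   1.08] spin 0.1 q6 0.14
shift [-15.18  15.22  -0.78] spin 0.1 q6 0.14
0.074 0.054
0.155 0.063
0.123 0.002
```

Call:
arm_command:
  series:
    - [255,0,0,-2,0]
    - [255,0,0,-5,0]
    - [255,-0.5,0.5,-7,0]
    - [255,-3,2.8,-7,0]
    - [255,-5.5,5,-7,0]
    - [255,-8,7,-7,0]
    - [255,-10.5,9,-7,0]
    - [255,-13,11,-7,0]
    - [255,-15.2,12.7,-6,0]
    - [255,-15.2,12.7,-4,0]

```text
clock: 27.82
tool_pos: [0.5493, 0.1787, 0.0984]
tcp_rot: [3.134, 0.002, 1.954]
contact_force: [0.8, 0.1, -0.3]
width: 0.0156
grasp_force: 60.0
```

Call:
arm_command:
  series:
    - [255,0,0,1.5,0]
    - [255,0,0,2.6,0]
    - [255,0,0,3.0,0]
    - [255,0,0,3.0,0]
    - [255,0,0.6,3.0,0]
    - [255,0,1.3,3.0,0]
    - [255,0,2.0,3.0,0]
    - [255,0,2.5,3.0,0]
    - [255,0,2.5,3.2,0]
    - [255,0,2.5,3.2,0]

```text
clock: 28.65
tool_pos: [0.5668, 0.1908, 0.0635]
tcp_rot: [3.142, 0.0, 1.957]
contact_force: [0.4, -0.1, -1.6]
width: 0.016
grasp_force: 60.0
```

```bash
python3 - <<'E'
from h import *
st(3)
w,k=snap("wrist","w10.png");h=cv2.cvtColor(cv2.GaussianBlur(w,(5,5),0),cv2.COLOR_BGR2HSV); m=cv2.inRange(h,(0,120,40),(8,255,255))|cv2.inRange(h,(170,120,40),(180,255,255))
t=arm.get_obs()["tool_pos"]; ys,xs=np.nonzero(m)
for y in range(185,250,8):
    r=xs[ys==y]; r=r[abs(r-252)<70]; print(y,len(r),(r.min(),r.max()) if len(r) else "")
for z in(t[2]-.056,t[2]-.011):
    b=np.array([t[0],t[1],z]); print(z,[proj(b+s,k).round(0).tolist() for s in (0*U,.013*U,.013*X,-.013*X)])
E
```

```text
x -30.6 y 0.8 z 0.0575 F 0.3 -0.3 -1.6 w 0.015965525332080663
185 0 
193 0 
201 8 (np.int64(237), np.int64(244))
209 3 (np.int64(232), np.int64(234))
217 29 (np.int64(231), np.int64(262))
225 40 (np.int64(231), np.int64(270))
233 31 (np.int64(237), np.int64(267))
241 31 (np.int64(237), np.int64(267))
249 34 (np.int64(236), np.int64(269))
0.007359237355345015 [[252.0, 211.0], [252.0, 193.0], [271.0, 212.0], [233.0, 211.0]]
0.05235923735534502 [[252.0, 236.0], [252.0, 214.0], [275.0, 236.0], [228.0, 236.0]]
```

Call:
arm_command:
  series:
    - [255,0,0.2,-0.1,0]
    - [255,0,0.7,-0.1,0]
    - [255,0,1.1,-0.1,0]
    - [255,0,1.5,-0.1,0]
    - [255,0,1.9,-0.1,0]
    - [255,0,2.3,-0.1,0]
    - [255,0,2.7,-0.1,0]
    - [255,0,3.1,-0.1,0]
    - [255,0,3.3,-0.1,0]
    - [255,0,3.3,-0.1,0]

```text
clock: 29.53
tool_pos: [0.5979, 0.2033, 0.0649]
tcp_rot: [3.14, 0.0, 1.957]
contact_force: [0.4, -0.0, -0.4]
width: 0.0156
grasp_force: 60.0
```

Call:
arm_command:
  series:
    - [255,0,0.1,0,0]
    - [255,0,0.2,0,0]
    - [255,0,0.2,0,0]

```text
clock: 29.78
tool_pos: [0.5988, 0.2037, 0.0647]
tcp_rot: [-3.141, 0.0, 1.957]
contact_force: [-0.3, -0.0, 0.4]
width: 0.0154
grasp_force: 60.0
```

```bash
python3 -c "
from h import *
st(3)"
```

```text
x 3.9 y 0.8 z 0.0587 F -0.3 0.1 0.4 w 0.015431713811373666
```

Call:
arm_command:
  series:
    - [255,0,0.2,0,0]
    - [255,0,0.4,0,0]
    - [255,0,0.4,0,0]
    - [255,0,0.4,0,0]

```text
clock: 30.12
tool_pos: [0.5996, 0.2041, 0.0638]
tcp_rot: [-3.134, -0.0, 1.957]
contact_force: [-12.1, -5.8, 7.2]
width: 0.0153
grasp_force: 60.0
```

```bash
python3 -c "
from h import *
st(3)"
```

```text
x 4.8 y 0.9 z 0.0578 F -13.4 -0.9 7.2 w 0.015337419035443878
```

Call:
arm_command:
  series:
    - [255,0,-0.2,0,0]
    - [160,0,-0.3,0,0]
    - [160,0,-0.3,0,0]
    - [160,0,-0.3,0,0]
    - [160,0,-0.3,-2,0]
    - [160,0,-0.3,-4.5,0]
    - [255,0,-0.3,-4.5,0]
    - [255,0,-0.3,-4.5,0]
    - [255,0,-0.3,-4.5,0]
    - [255,0,-0.3,-4.5,0]

```text
clock: 30.95
tool_pos: [0.5992, 0.204, 0.1085]
tcp_rot: [-3.14, -0.0, 1.957]
contact_force: [-0.2, 0.4, -0.6]
width: 0.0126
grasp_force: 0.0
```

Call:
arm_command:
  series:
    - [255,0,0,0,0]
    - [255,0,0,0.8,0]
    - [255,0,0,1.4,0]
    - [255,0,0,1.7,0]
    - [255,0,0,1.9,0]
    - [255,0,0,2.1,0]
    - [255,0,0,2.1,0]

```text
clock: 31.53
tool_pos: [0.6007, 0.2043, 0.0896]
tcp_rot: [3.14, 0.0, 1.957]
contact_force: [-0.5, 0.1, 3.6]
width: 0.0001
grasp_force: 1.9
```

```bash
python3 -c "
from h import *
st(3); go(over((.409,.331),.17),YAW)"
```

```text
x 6.0 y 0.7 z 0.0836 F -0.5 0.3 3.6 w 5.845524290538359e-05
shift [ 11.85 -12.99  -8.07] spin 0.1 q6 -0.14
```

Call:
arm_command:
  series:
    - [100,0,0,-3,0]
    - [100,1,-1,-6,0]
    - [100,3.5,-3.5,-8,0]
    - [100,6,-6.5,-8.1,0]
    - [100,8.5,-9.5,-8.1,0]
    - [100,11,-12,-8.1,0]
    - [100,11.8,-13,-8.1,0]
    - [100,11.8,-13,-8.1,0]
    - [100,11.8,-13,-8.1,0]

```text
clock: 32.28
tool_pos: [0.4351, 0.2647, 0.1699]
tcp_rot: [3.141, 0.0, 1.958]
contact_force: [0.9, -0.6, -0.5]
width: 0.0546
grasp_force: 0.0
```

```bash
python3 - <<'E'
from h import *
im,k=nadir((100,130),80,20,"n3.png"); print(proj((.409,.331,.05),k)); go((.409,.331,.056),YAW)
E
```

```text
nadir px [252. 103.]
(113, 58) r 28 a 799.5 z.03 [0.2867 0.3208 0.03  ] z.05 [0.2946 0.3214 0.05  ]
(254, 99) r 15 a 116.5 z.03 [0.4089 0.3342 0.03  ] z.05 [0.4088 0.334  0.05  ]
[253.28443648 103.05942037]
shift [ 7.19  0.02 11.38] spin 0.1 q6 0.06
```

Blue is at (0.409, 0.334).

Call:
arm_command:
  series:
    - [100,3.5,0,1,0]
    - [100,7.4,0.1,2,0]
    - [100,7.4,0.1,4,0]
    - [100,7.4,0.1,7.5,0]
    - [100,7.4,0.1,10.4,0]
    - [100,7.4,0.1,11.4,0]
    - [180,7.4,0.1,11.4,0]
    - [255,7.4,0.1,11.4,0]
    - [255,7.4,0.1,11.4,0]
    - [255,7.4,0.1,11.4,0]

```text
clock: 33.17
tool_pos: [0.41, 0.3342, 0.058]
tcp_rot: [3.138, -0.001, 1.956]
contact_force: [-0.2, -0.4, 0.4]
width: 0.0341
grasp_force: 0.0
```

Call:
arm_command:
  series:
    - [255,0,0,0,0]
    - [255,0,0,0,0]
    - [255,0,0,0,0]
    - [255,0,0,0,0]
    - [255,0,0,0,0]

```text
clock: 33.58
tool_pos: [0.4088, 0.3339, 0.0567]
tcp_rot: [3.14, -0.0, 1.957]
contact_force: [0.2, 0.6, 6.3]
width: 0.0156
grasp_force: 60.0
```

```bash
python3 - <<'E'
from h import *
st(4)
h=arm.get_obs()["tool_pos"][2]; print(h)
go(clip(4,-.055,h+.004)+U*.001,YAW)
a=arm.get_obs()["tool_pos"]*[1,1,0];b=clip(4,-.055);b[2]=0;d=(b-a)/np.linalg.norm(b-a)
v=np.array((.477,.216,0))-a; print((v@d).round(3),np.linalg.norm(v-(v@d)*d).round(3))
E
```

```text
x -123.5 y 146.7 z 0.0507 F 0.5 0.5 6.3 w 0.015617994921683857
0.056706126167201075
shift [-14.58   6.82  -0.99] spin 0.1 q6 0.2
0.13 0.04
```

Call:
arm_command:
  series:
    - [255,0,0,-2,0]
    - [255,0,0,-5,0]
    - [255,-0.8,0.3,-7,0]
    - [255,-3.8,1.8,-7,0]
    - [255,-6.8,3.2,-7,0]
    - [255,-9.8,4.6,-7,0]
    - [255,-12.8,6,-7,0]
    - [255,-14.6,6.8,-7,0]
    - [255,-14.6,6.8,-5.5,0]
    - [255,-14.6,6.8,-4,0]

```text
clock: 34.42
tool_pos: [0.5277, 0.2227, 0.0961]
tcp_rot: [3.14, 0.0, 1.955]
contact_force: [0.4, 0.8, -0.7]
width: 0.0158
grasp_force: 60.0
```

Call:
arm_command:
  series:
    - [255,0,0,1.5,0]
    - [255,0,0,2.6,0]
    - [255,0,0,3.0,0]
    - [255,0,0,3.0,0]
    - [255,0,0.6,3.0,0]
    - [255,0,1.3,3.0,0]
    - [255,0,2.0,3.0,0]
    - [255,0,2.5,3.0,0]
    - [255,0,2.5,3.1,0]
    - [255,0,2.5,3.1,0]

```text
clock: 35.25
tool_pos: [0.5496, 0.2333, 0.0647]
tcp_rot: [3.141, 0.0, 1.957]
contact_force: [-0.1, 0.4, -1.1]
width: 0.0158
grasp_force: 60.0
```

```bash
python3 -c "
from h import *
st(4)"
```

```text
x -30.6 y 0.7 z 0.0587 F 0.0 0.5 -1.1 w 0.01576459130218359
```

Call:
arm_command:
  series:
    - [255,0,0.3,0,0]
    - [255,0,0.7,0,0]
    - [255,0,1.1,0,0]
    - [255,0,1.5,0,0]
    - [255,0,1.9,0,0]
    - [255,0,2.3,0,0]
    - [255,0,2.7,0,0]
    - [255,0,3.1,0,0]
    - [255,0,3.5,0,0]
    - [255,0,3.5,0,0]

```text
clock: 36.08
tool_pos: [0.5816, 0.2463, 0.0646]
tcp_rot: [-3.14, -0.0, 1.957]
contact_force: [-3.8, -1.7, 1.6]
width: 0.0155
grasp_force: 60.1
```

Call:
arm_command:
  series:
    - [255,0,0.2,0,0]
    - [255,0,0.2,0,0]
    - [255,0,0.2,0,0]

```text
clock: 36.33
tool_pos: [0.5819, 0.2465, 0.0642]
tcp_rot: [-3.138, -0.0, 1.957]
contact_force: [-8.2, -3.6, 4.0]
width: 0.0154
grasp_force: 60.2
```

Call:
arm_command:
  series:
    - [255,0,0.1,0,0]
    - [255,0,0.2,0,0]
    - [255,0,0.2,0,0]

```text
clock: 36.58
tool_pos: [0.5822, 0.2467, 0.0637]
tcp_rot: [-3.134, -0.0, 1.957]
contact_force: [-15.5, -5.9, 8.8]
width: 0.0158
grasp_force: 60.5
```

```bash
python3 -c "
from h import *
st(4)"
```

```text
x 4.7 y 0.9 z 0.0577 F -16.6 0.4 8.8 w 0.015777142661039002
```

Blue is home at x = 4.7 mm, like the others. I'll release it and press its tip.

Call:
arm_command:
  series:
    - [255,0,-0.2,0,0]
    - [160,0,-0.3,0,0]
    - [160,0,-0.3,0,0]
    - [160,0,-0.3,0,0]
    - [160,0,-0.3,-2,0]
    - [160,0,-0.3,-4.5,0]
    - [255,0,-0.3,-4.5,0]
    - [255,0,-0.3,-4.5,0]
    - [255,0,-0.3,-4.5,0]
    - [255,0,-0.3,-4.5,0]

```text
clock: 37.42
tool_pos: [0.582, 0.2466, 0.1086]
tcp_rot: [-3.14, -0.0, 1.957]
contact_force: [0.6, 0.1, -0.3]
width: 0.0122
grasp_force: 0.0
```

Call:
arm_command:
  series:
    - [255,0,0,0,0]
    - [255,0,0,0.8,0]
    - [255,0,0,1.4,0]
    - [255,0,0,1.7,0]
    - [255,0,0,1.9,0]
    - [255,0,0,2.2,0]
    - [255,0,0,2.2,0]

```text
clock: 38.0
tool_pos: [0.5837, 0.2472, 0.0895]
tcp_rot: [3.139, 0.0, 1.957]
contact_force: [-1.4, 0.4, 10.0]
width: 0.0008
grasp_force: 4.5
```

```bash
python3 - <<'E'
from h import *
st(4); go(over((.477,.216),.17),YAW)
print("cup-cup along X", [(((np.array(a)-np.array(b))@X[:2]*1000).round(),((np.array(a)-np.array(b))@U[:2]*1000).round()) for a,b in (((.407,.19),(.477,.216)),((.474,.145),(.477,.216)),((.474,.145),(.407,.19)))])
E
```

```text
x 6.2 y 0.8 z 0.0835 F -1.2 0.9 10.0 w 0.0008163149832889794
shift [ -5.97 -11.05  -8.09] spin 0.1 q6 -0.07
cup-cup along X [(np.float64(-75.0), np.float64(2.0)), (np.float64(-29.0), np.float64(-65.0)), (np.float64(45.0), np.float64(-67.0))]
```

All four bottles are in. Now the cups: I'll look straight down at the one nearest the rack.

Call:
arm_command:
  series:
    - [70,0,0,-4,0]
    - [70,-1,-1,-7,0]
    - [70,-2.5,-4.5,-8.1,0]
    - [70,-4.5,-8,-8.1,0]
    - [70,-6,-11,-8.1,0]
    - [70,-6,-11,-8.1,0]
    - [70,-6,-11,-8.1,0]
  squeeze: 5

```text
clock: 38.58
tool_pos: [0.5023, 0.1486, 0.1684]
tcp_rot: [-3.141, -0.0, 1.955]
contact_force: [-0.2, 0.7, 0.6]
width: 0.0426
grasp_force: 0.0
```

```bash
cat > cup.py <<'E'
from h import *
import sys
w,k=snap("wrist",sys.argv[1]); c=k[1][:3,3]; n=proj([c[0],c[1],0],k); print("nadir",n.round())
h=cv2.cvtColor(cv2.GaussianBlur(w,(3,3),0),cv2.COLOR_BGR2HSV)
m=cv2.inRange(h,(0,0,70),(180,9,255)); m=cv2.morphologyEx(m,cv2.MORPH_CLOSE,np.ones((5,5))); m=cv2.morphologyEx(m,cv2.MORPH_OPEN,np.ones((7,7)))
for q in sorted(cv2.findContours(m,0,2)[0],key=cv2.contourArea)[::-1][:5]:
    (x,y),r=cv2.minEnclosingCircle(q); print("blob",round(x),round(y),round(r,1),cv2.contourArea(q),cast((x,y),.042,k).round(4))
g=cv2.GaussianBlur(cv2.cvtColor(w,cv2.COLOR_BGR2GRAY),(5,5),0)
cc=cv2.HoughCircles(g,cv2.HOUGH_GRADIENT,1,20,param1=100,param2=18,minRadius=23,maxRadius=32)
for q in ([] if cc is None else cc[0][:8]): print("hough",q.round(0),cast(q[:2],.042,k).round(4))
E
python3 cup.py c1.png
```

```text
nadir [252. 103.]
blob 164 99 29.8 2463.5 [0.4069 0.1905 0.042 ]
blob 255 100 29.0 2435.0 [0.4766 0.2174 0.042 ]
blob 221 180 26.8 2073.0 [0.4745 0.1446 0.042 ]
blob 502 180 56.9 1610.5 [0.7019 0.2357 0.042 ]
blob 107 230 22.8 509.0 [0.3949 0.0621 0.042 ]
hough [220. 180.  27.] [0.4742 0.1437 0.042 ]
hough [256. 100.  26.] [0.4771 0.2176 0.042 ]
hough [162. 100.  28.] [0.4062 0.1889 0.042 ]
hough [ 34. 104.  31.] [0.3092 0.1463 0.042 ]
```

```bash
python3 - <<'E'
from h import *
go((.477,.2175,.034),YAW)
E
```

```text
shift [ 7.29  0.11 13.49] spin 0.1 q6 -0.19
```

Call:
arm_command:
  series:
    - [85,3.5,0.1,1,0]
    - [85,7.3,0.1,2,0]
    - [85,7.3,0.1,4,0]
    - [85,7.3,0.1,7.5,0]
    - [85,7.3,0.1,10.5,0]
    - [85,7.3,0.1,12.5,0]
    - [85,7.3,0.1,13.5,0]
    - [85,7.3,0.1,13.5,0]
    - [140,7.3,0.1,13.5,0]
    - [140,7.3,0.1,13.5,0]
  squeeze: 5

```text
clock: 39.47
tool_pos: [0.4783, 0.2185, 0.0354]
tcp_rot: [3.139, 0.0, 1.957]
contact_force: [0.3, -0.2, 0.4]
width: 0.0531
grasp_force: 0.0
```

Call:
arm_command:
  series:
    - [150,0,0,0,0]
    - [150,0,0,0,0]
    - [150,0,0,0,0]
    - [150,0,0,0,0]

```text
clock: 39.8
tool_pos: [0.4781, 0.2182, 0.0353]
tcp_rot: [3.138, 0.0, 1.957]
contact_force: [0.1, 1.3, 6.2]
width: 0.0468
grasp_force: 5.0
```

```bash
cat >> h.py <<'E'
HOLD=np.array([0.561,0.2868,0.006])+U*(0.046+0.066)+X*0.003
E
python3 - <<'E'
from h import *
o=arm.get_obs(); print(o["tool_pos"],o["width"],o["grasp_force"],HOLD)
go(HOLD+[0,0,.10],YAW); go(HOLD-.071*U*0+[0,0,.036],YAW)
E
```

```text
[0.47806764 0.21820659 0.03527404] 0.0467829188053274 5.000177132897079 [0.5218264 0.3917702 0.006    ]
shift [14.43 10.61 -7.04] spin 0.1 q6 -0.06
shift [14.43 10.59 -0.64] spin 0.1 q6 -0.06
```

Call:
arm_command:
  series:
    - [150,0,0,-2,0]
    - [150,0,0,-5,0]
    - [150,0,0,-9,0]
    - [150,0,0,-13,0]
    - [150,2,2.8,-13.5,0]
    - [150,4,5.8,-13.5,0]
    - [150,5.8,8.5,-13.5,0]
    - [150,7.3,10.6,-13.5,0]
    - [150,7.3,10.6,-13.5,0]
    - [150,7.3,10.6,-13.5,0]

```text
clock: 40.63
tool_pos: [0.5471, 0.3258, 0.1676]
tcp_rot: [-3.14, 0.0, 1.958]
contact_force: [0.3, -0.5, 0.7]
width: 0.0464
grasp_force: 5.0
```

```bash
python3 - <<'E'
from h import *
o=arm.get_obs(); print(o["tool_pos"],o["width"],o["grasp_force"])
w,k=snap("wrist","hold.png")
g=cv2.GaussianBlur(cv2.cvtColor(w,cv2.COLOR_BGR2GRAY),(5,5),0)
print("exp",proj(HOLD+[0,0,.024],k))
for a,b in((19,27),(28,38)):
    cc=cv2.HoughCircles(g,cv2.HOUGH_GRADIENT,1,20,param1=80,param2=15,minRadius=a,maxRadius=b)
    for q in ([] if cc is None else cc[0][:5]):
        if abs(q[0]-252)<40 and abs(q[1]-103)<40: print(q.round(1),cast(q[:2],.030,k).round(4))
h=cv2.cvtColor(cv2.GaussianBlur(w,(3,3),0),cv2.COLOR_BGR2HSV); x,y=map(int,proj(HOLD+[0,0,.024],k)); 
m=cv2.inRange(h,(5,110,60),(16,255,255)); m[:, :x-60]=0; m[:,x+60:]=0; m[y+60:]=0
m=cv2.morphologyEx(m,cv2.MORPH_OPEN,np.ones((3,3))); q=max(cv2.findContours(m,0,2)[0],key=cv2.contourArea); (u,v),r=cv2.minEnclosingCircle(q); print("ring",u,v,r,cv2.contourArea(q),cast((u,v),.03,k).round(4))
cv2.imwrite("pics/holdc.png",cv2.resize(w[y-60:y+200,max(0,x-130):x+130],(520,520)))
E
```

```text
[0.54705501 0.32576549 0.16757566] 0.04639797782436224 5.000049043446779
exp [254.46866012 103.82410846]
[257.5 104.5  22.9] [0.5244 0.3922 0.03  ]
[256.5 102.5  31.9] [0.523  0.3934 0.03  ]
ring 257.5 103.0 32.46931457519531 3008.0 [0.524  0.3934 0.03  ]
```

View pics/holdc.png

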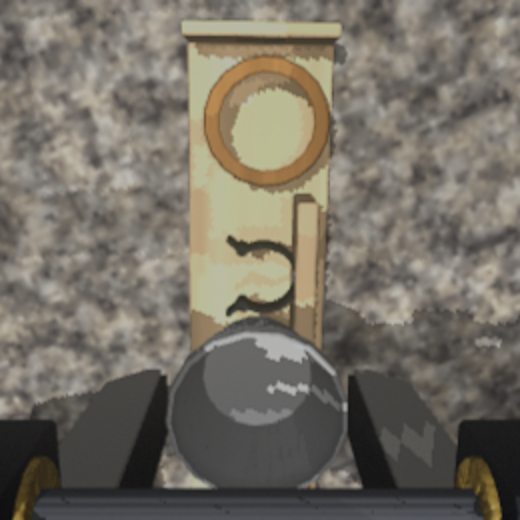

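The crop shows the ring centred at (266,120) and the cup held upright and centred between the fingers. The ring sits at (0.524, 0.393).

```bash
sed -i 's/^HOLD=.*/HOLD=np.array([0.5238,0.3932,0.006])/' h.py; python3 - <<'E'
from h import *
go(HOLD+[0,0,.037],YAW)
E
```

```text
shift [ 7.19  0.46 12.48] spin 0.2 q6 0.07
```

Call:
arm_command:
  series:
    - [150,3.5,0.2,0,0]
    - [150,7.2,0.5,0,0]
    - [150,7.2,0.5,1,0]
    - [150,7.2,0.5,4,0]
    - [150,7.2,0.5,7.5,0]
    - [150,7.2,0.5,10,0]
    - [150,7.2,0.5,11.3,0]
    - [150,7.2,0.5,12,0]
    - [150,7.2,0.5,12.4,0]
    - [150,7.2,0.5,12.4,0]

```text
clock: 41.52
tool_pos: [0.525, 0.3935, 0.0452]
tcp_rot: [3.142, -0.0, 1.956]
contact_force: [-2.1, -1.3, -0.6]
width: 0.0459
grasp_force: 5.0
```

Call:
arm_command:
  series:
    - [150,0,0,0.1,0]
    - [150,0,0,0.2,0]
    - [150,0,0,0.2,0]

```text
clock: 41.77
tool_pos: [0.5247, 0.3941, 0.0445]
tcp_rot: [-3.142, -0.0, 1.957]
contact_force: [-5.7, -3.0, 4.5]
width: 0.0465
grasp_force: 5.0
```

Call:
arm_command:
  series:
    - [140,0,-0.1,0,0]
    - [115,0,-0.1,0,0]
    - [105,0,-0.1,0,0]
    - [105,0,-0.1,0,0]
    - [105,0,-0.1,-2,0]
    - [105,0,-0.1,-5,0]
    - [105,-2,-0.1,-9,0]
    - [105,-5.5,-0.1,-12.3,0]
    - [105,-7.1,-0.1,-12.3,0]
    - [105,-7.1,-0.1,-12.3,0]

```text
clock: 42.6
tool_pos: [0.555, 0.3252, 0.1709]
tcp_rot: [3.133, 0.001, 1.954]
contact_force: [0.4, 0.7, 0.4]
width: 0.0546
grasp_force: 0.0
```

```bash
python3 cup.py c2.png; python3 - <<'E'
from h import *
k=cam("wrist"); print("ring at z.03",proj(HOLD+[0,0,.024],k),"rim z.05",proj(HOLD+[0,0,.044],k), "rim radius px at z .05:",343*.023/(k[1][2,3]-.05))
go(over((.474,.144),.17),YAW)
E
```

```text
nadir [249. 103.]
blob 248 99 27.7 1873.5 [0.5249 0.3931 0.042 ]
blob 437 8 30.2 764.0 [0.6366 0.5118 0.042 ]
blob 48 248 19.5 467.5 [0.4028 0.2006 0.042 ]
blob 244 241 11.9 310.0 [0.5677 0.2747 0.042 ]
blob 504 10 12.5 209.0 [0.6856 0.5305 0.042 ]
hough [246.  98.  29.] [0.5235 0.3932 0.042 ]
hough [14. 86. 27.] [0.3433 0.3316 0.042 ]
ring at z.03 [248.95232351 101.26252274] rim z.05 [248.85469295 101.1207537 ] rim radius px at z .05: 27.69853201874367
shift [-21.07 -14.15  -0.23] spin -0.0 q6 0.07
```

Call:
arm_command:
  series:
    - [85,-3,-2,0,0]
    - [85,-6,-4,0,0]
    - [85,-9,-6,0,0]
    - [85,-12,-8,0,0]
    - [85,-15,-10,0,0]
    - [85,-18,-12,0,0]
    - [85,-21,-14.1,0,0]
    - [85,-21,-14.1,0,0]
    - [85,-21,-14.1,0,0]

```text
clock: 43.4
tool_pos: [0.4985, 0.0791, 0.1648]
tcp_rot: [-3.141, -0.001, 1.954]
contact_force: [-0.4, -0.1, 0.1]
width: 0.0619
grasp_force: 0.0
```

```bash
python3 cup.py c3.png; python3 - <<'E'
from h import *
go((.474,.144,.034),YAW)
E
```

```text
nadir [252. 104.]
blob 292 359 60.6 3199.5 [ 0.6012 -0.0688  0.042 ]
blob 256 105 29.3 2485.0 [0.4748 0.1447 0.042 ]
blob 194 16 31.9 2304.5 [0.4065 0.1885 0.042 ]
blob 132 184 19.5 553.5 [0.4009 0.0435 0.042 ]
blob 108 142 10.5 112.0 [0.3707 0.0711 0.042 ]
hough [256. 106.  27.] [0.4756 0.1448 0.042 ]
hough [194.  14.  31.] [0.4061 0.1896 0.042 ]
hough [60. 18. 31.] [0.3108 0.1482 0.042 ]
shift [ 6.83  0.1  13.1 ] spin 0.0 q6 -0.33
```

Call:
arm_command:
  series:
    - [85,3.5,0.1,1,0]
    - [85,6.9,0.2,2,0]
    - [85,6.9,0.2,4,0]
    - [85,6.9,0.2,7.5,0]
    - [85,6.9,0.2,10.5,0]
    - [85,6.9,0.2,12.2,0]
    - [85,6.9,0.2,13,0]
    - [85,6.9,0.2,13,0]
    - [150,6.9,0.2,13,0]
    - [150,6.9,0.2,13,0]
  squeeze: 5

```text
clock: 44.28
tool_pos: [0.4763, 0.1455, 0.0372]
tcp_rot: [3.139, 0.0, 1.958]
contact_force: [0.4, 0.1, 0.1]
width: 0.0533
grasp_force: 0.0
```

Call:
arm_command:
  series:
    - [150,0,0,0,0]
    - [150,0,0,0,0]
    - [150,0,0,0,0]
    - [150,0,0,-1,0]
    - [150,0,0,-4,0]
    - [150,0,0,-8,0]
    - [150,0,0,-12,0]
    - [150,0,0,-12,0]
    - [150,0,0,-12,0]

```text
clock: 45.03
tool_pos: [0.4774, 0.1451, 0.1598]
tcp_rot: [3.135, 0.001, 1.957]
contact_force: [-0.3, 0.2, -0.4]
width: 0.0458
grasp_force: 5.0
```

```bash
python3 - <<'E'
from h import *
o=arm.get_obs(); print(o["tool_pos"],o["width"],o["grasp_force"])
go(HOLD+[0.0008,0,.154],YAW)
E
```

```text
[0.4773647  0.14507954 0.15981431] 0.045756033363697775 4.999969256459735
shift [21.21 13.71  0.05] spin 0.1 q6 -0.19
```

Call:
arm_command:
  series:
    - [150,3,2,0,0]
    - [150,6,4,0,0]
    - [150,9,6,0,0]
    - [150,12,8,0,0]
    - [150,15,10,0,0]
    - [150,18,12,0,0]
    - [150,20.5,13.3,0,0]
    - [150,21.2,13.7,0,0]
    - [150,21.2,13.7,0,0]
    - [150,21.2,13.7,0,0]

```text
clock: 45.87
tool_pos: [0.5213, 0.3918, 0.1541]
tcp_rot: [-3.139, 0.001, 1.958]
contact_force: [0.7, -0.2, 0.5]
width: 0.046
grasp_force: 5.0
```

```bash
python3 - <<'E'
from h import *
go(HOLD+[0.0008,0,.056],YAW)
E
```

```text
shift [0.01 0.39 9.21] spin 0.2 q6 0.18
```

Call:
arm_command:
  series:
    - [150,0,0.3,0.5,0]
    - [150,0,0.3,3.5,0]
    - [150,0,0.3,6,0]
    - [150,0,0.3,7.5,0]
    - [150,0,0.3,8.4,0]
    - [150,0,0.3,8.9,0]
    - [150,0,0.3,8.9,0]
    - [150,0,0.3,8.9,0]

```text
clock: 46.53
tool_pos: [0.5256, 0.3936, 0.0677]
tcp_rot: [3.14, -0.0, 1.956]
contact_force: [-0.5, -0.1, -0.2]
width: 0.0457
grasp_force: 5.0
```

```bash
python3 - <<'E'
from h import *
o=arm.get_obs(); print(o["tool_pos"],o["width"],o["contact_force"])
go(HOLD+[0.0008,0,.0505],YAW)
E
```

```text
[0.52555557 0.39362426 0.06765827] 0.045662828797439645 [-0.45775279 -0.05185727 -0.15461168]
shift [-0.   -0.11  1.12] spin 0.1 q6 0.18
```

Call:
arm_command:
  series:
    - [150,0,-0.1,0.4,0]
    - [150,0,-0.1,0.7,0]
    - [150,0,-0.1,0.9,0]
    - [150,0,-0.1,1.0,0]
    - [150,0,-0.1,1.0,0]

```text
clock: 46.95
tool_pos: [0.5239, 0.3935, 0.0565]
tcp_rot: [3.142, 0.0, 1.957]
contact_force: [0.2, -0.2, 0.1]
width: 0.0458
grasp_force: 5.0
```

Call:
arm_command:
  series:
    - [150,0,0,0.1,0]
    - [150,0,0,0.1,0]
    - [150,0,0,0.1,0]

```text
clock: 47.2
tool_pos: [0.5241, 0.3936, 0.0562]
tcp_rot: [3.141, -0.0, 1.957]
contact_force: [-2.0, -0.5, 4.3]
width: 0.046
grasp_force: 5.0
```

Contact came at the height expected for a nested cup. I'll release and go for the third.

Call:
arm_command:
  series:
    - [140,0,0,-0.1,0]
    - [115,0,0,-0.1,0]
    - [105,0,0,-0.1,0]
    - [105,0,0,-0.1,0]
    - [105,0,0,-2,0]
    - [105,0,0,-5,0]
    - [105,-1,0,-9,0]
    - [105,-4.5,0,-11,0]
    - [105,-7.1,0,-11,0]
    - [105,-7.1,0,-11,0]

```text
clock: 48.03
tool_pos: [0.5539, 0.3243, 0.1685]
tcp_rot: [3.137, 0.002, 1.954]
contact_force: [-0.0, -0.3, -1.2]
width: 0.0547
grasp_force: 0.0
```

```bash
python3 cup.py c4.png | head -3; python3 - <<'E'
from h import *
k=cam("wrist"); print("radius at .063:",343*.023/(k[1][2,3]-.063))
go(over((.4065,.189),.17),YAW)
E
```

```text
nadir [250. 103.]
blob 249 98 29.6 2240.5 [0.5241 0.3935 0.042 ]
blob 438 8 25.6 656.5 [0.6341 0.5102 0.042 ]
radius at .063: 29.20303777627718
shift [-14.34 -18.62  -0.36] spin -0.1 q6 0.07
```

Call:
arm_command:
  series:
    - [85,-2,-2.7,0,0]
    - [85,-4,-5.4,0,0]
    - [85,-6,-8.1,0,0]
    - [85,-8,-10.8,0,0]
    - [85,-10,-13.5,0,0]
    - [85,-12,-16,0,0]
    - [85,-14.3,-18.6,0,0]
    - [85,-14.3,-18.6,0,0]
    - [85,-14.3,-18.6,0,0]

```text
clock: 48.83
tool_pos: [0.4313, 0.1247, 0.165]
tcp_rot: [-3.141, -0.001, 1.955]
contact_force: [-0.1, 0.8, -0.1]
width: 0.0623
grasp_force: 0.0
```

```bash
python3 cup.py c5.png; python3 - <<'E'
from h import *
go((.4065,.1895,.0345),YAW)
E
```

```text
nadir [252. 103.]
blob 255 105 29.3 2477.5 [0.407  0.1904 0.042 ]
blob 152 18 19.7 582.0 [0.3097 0.2208 0.042 ]
blob 505 60 12.6 288.5 [0.5774 0.2962 0.042 ]
hough [254. 104.  29.] [0.4066 0.1905 0.042 ]
hough [130. 104.  28.] [0.3125 0.1533 0.042 ]
shift [ 6.88  0.04 13.09] spin 0.1 q6 -0.22
```

Call:
arm_command:
  series:
    - [85,3.5,0.1,1,0]
    - [85,7,0.1,2,0]
    - [85,7,0.1,4,0]
    - [85,7,0.1,7.5,0]
    - [85,7,0.1,10.5,0]
    - [85,7,0.1,12.2,0]
    - [85,7,0.1,13.1,0]
    - [85,7,0.1,13.1,0]
    - [150,7,0.1,13.1,0]
    - [150,7,0.1,13.1,0]
  squeeze: 5

```text
clock: 49.72
tool_pos: [0.4081, 0.1912, 0.0361]
tcp_rot: [3.139, -0.0, 1.957]
contact_force: [-0.3, -0.1, 0.2]
width: 0.053
grasp_force: 0.0
```

Call:
arm_command:
  series:
    - [150,0,0,0,0]
    - [150,0,0,0,0]
    - [150,0,0,0,0]
    - [150,0,0,-1,0]
    - [150,0,0,-4,0]
    - [150,0,0,-8,0]
    - [150,0,0,-12,0]
    - [150,0,0,-12.5,0]
    - [150,0,0,-12.5,0]

```text
clock: 50.47
tool_pos: [0.4093, 0.1911, 0.1642]
tcp_rot: [3.134, 0.001, 1.957]
contact_force: [0.4, -0.2, -0.8]
width: 0.0457
grasp_force: 5.0
```

```bash
python3 - <<'E'
from h import *
o=arm.get_obs(); print(o["tool_pos"],o["width"],o["grasp_force"])
go(HOLD+[0.0003,0.0003,.154],YAW)
E
```

```text
[0.40926774 0.19113051 0.16419699] 0.0457053947295164 4.999921830603853
shift [14.43 18.25  0.55] spin 0.1 q6 -0.06
```

Call:
arm_command:
  series:
    - [150,2,2.5,0,0]
    - [150,4,5,0,0]
    - [150,6,7.5,0,0]
    - [150,8,10,0,0]
    - [150,10,12.7,0,0]
    - [150,12,15.2,0,0]
    - [150,14,17.6,0,0]
    - [150,14.4,18.2,0,0]
    - [150,14.4,18.2,0,0]
    - [150,14.4,18.2,0,0]

```text
clock: 51.3
tool_pos: [0.5202, 0.3914, 0.1578]
tcp_rot: [-3.138, 0.001, 1.957]
contact_force: [0.3, 0.1, -0.2]
width: 0.0456
grasp_force: 5.0
```

Call:
arm_command:
  series:
    - [150,0,0,1,0]
    - [150,0,0,4,0]
    - [150,0,0,6,0]
    - [150,0,0,7.5,0]
    - [150,0,0,8,0]
    - [150,0,0,8,0]
    - [150,0,0,8,0]

```text
clock: 51.88
tool_pos: [0.5211, 0.3917, 0.0802]
tcp_rot: [3.142, 0.0, 1.956]
contact_force: [0.4, 0.1, 1.0]
width: 0.0459
grasp_force: 5.0
```

```bash
python3 - <<'E'
from h import *
go(HOLD+[0.0003,0.0003,.0630],YAW)
E
```

```text
shift [0.06 0.34 1.12] spin 0.1 q6 0.18
```

Call:
arm_command:
  series:
    - [150,0.1,0.3,0,0]
    - [150,0.1,0.3,0.5,0]
    - [150,0.1,0.3,0.8,0]
    - [150,0.1,0.3,1.0,0]
    - [150,0.1,0.3,1.1,0]
    - [150,0.1,0.3,1.1,0]

```text
clock: 52.38
tool_pos: [0.5235, 0.3943, 0.0684]
tcp_rot: [-3.141, 0.0, 1.957]
contact_force: [0.2, 0.0, -0.4]
width: 0.0457
grasp_force: 5.0
```

Call:
arm_command:
  series:
    - [150,0,0,0.1,0]
    - [150,0,0,0.1,0]
    - [150,0,0,0.1,0]

```text
clock: 52.63
tool_pos: [0.5237, 0.3945, 0.068]
tcp_rot: [3.141, -0.0, 1.957]
contact_force: [-0.6, -0.4, 2.0]
width: 0.0455
grasp_force: 5.0
```

The third cup is seated. I'll release, rise clear and take a final look.

Call:
arm_command:
  series:
    - [140,0,0,0,0]
    - [115,0,0,0,0]
    - [105,0,0,0,0]
    - [105,0,0,0,0]
    - [105,0,0,-2,0]
    - [105,0,0,-5,0]
    - [105,0,0,-9,0]
    - [105,0,-3,-12,0]
    - [105,0,-7,-13,0]
    - [105,0,-11,-13,0]

```text
clock: 53.47
tool_pos: [0.4229, 0.3538, 0.2019]
tcp_rot: [3.135, -0.002, 1.956]
contact_force: [0.1, -0.3, 0.1]
width: 0.0546
grasp_force: 0.0
```

Call:
arm_command:
  series:
    - [105,0,-4,0,0]
    - [105,0,-8,0,0]
    - [105,0,-10,0,0]
    - [105,0,-10,0,0]

```text
clock: 53.8
tool_pos: [0.3258, 0.3143, 0.1974]
tcp_rot: [-3.141, -0.0, 1.958]
contact_force: [-0.8, 0.2, -0.1]
width: 0.0547
grasp_force: 0.0
```

```bash
python3 - <<'E'
from h import *
b,_=snap("scene","sF.png"); t,_=snap("top","tF.png")
c=cv2.resize(b[140:225,190:350],(800,425),interpolation=cv2.INTER_CUBIC); d=cv2.resize(t[120:215,180:345],(304,175),interpolation=cv2.INTER_CUBIC); o=np.zeros((600,800,3),np.uint8); o[:425]=c; o[425:,:304]=d; o[425:,320:560]=cv2.resize(b,(240,175))
cv2.imwrite("pics/fin.png",o)
E
```

```text
(no output)
```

View pics/fin.png

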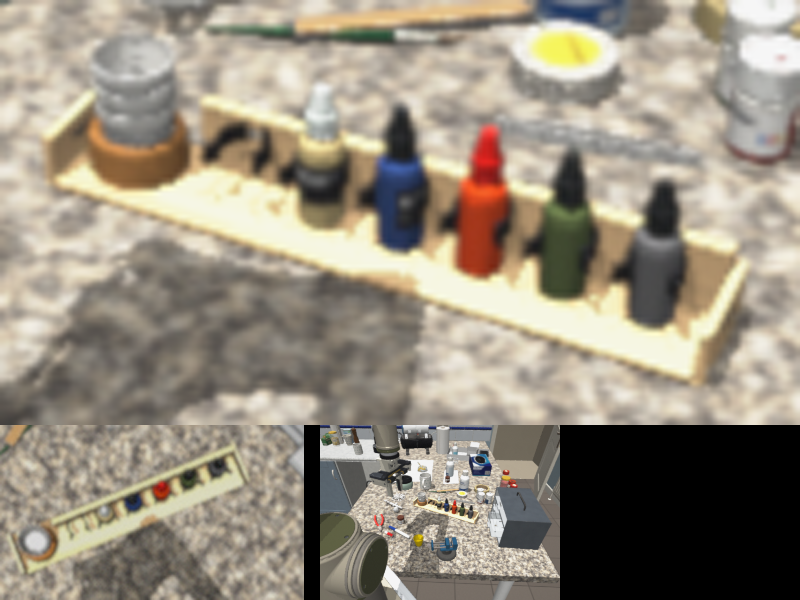

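The final view shows grey, green, red and blue upright in clips 1–4, with cream still in clip 5. The three cups stand nested in the holder at (133,90).

```bash
python3 -c "
from plant import arm
print(arm.close_job())"
```

```text
the job is handed in; nothing more can be done
None
```

The job is handed in: the grey, green, red and blue bottles are pressed home in clips 1–4, cream was left in clip 5, and the three white cups stand nested in the holder; no verdict came back.

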